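Seat the reference plate and hold the sample lid open at 60 degrees

TASK

Get the calibration station ready: lay the loose steel reference plate, large face down, into the nest between the four corner stops and press it down firmly so that it sits level on the pad. Then lift the sprung blue lid of the sample box by its orange tab to 60 degrees above shut (the long red tick on the scale), for a colleague to look at the samples, and finish while still holding it there, because it falls shut if let go. Do not shift the station's neighbours: the two jars and the little clock.

Things in the scene. Friction and masses are not known exactly. Their poses are not given: they have to be found in the camera images.
- plate: loose ground-steel plate, 58 x 38 x 7 mm, about 0.1 kg, lying flat on the bare desk to the right of the 270 mm tall probe stand that stands between it and the station (a similar plate in the black case at the back stays there). Origin: centre of its underside; y along the 58 mm, x along the 38 mm, z up. Grasp it across the 38 mm from above
- station: grey station fixed to the desk: base 156 (x) x 200 (y) x 10 mm; plate nest on its left half (+y); on its right half, centred at y = -55 mm, a grey sample box 120 (x) x 80 (y), rim 58 mm above the desk. Origin: centre of the base's underside; x points away from the robot to the hinge side, y left, z up; turned a little about z
- nest_seat (a point): centre of the nest's black pad, on its top, 12 mm above the desk; axes as the station's. Four aluminium corner stops, 5 mm higher than the pad, leave a pocket of 64 (station x) x 43 mm (station y): the plate's long side goes along station x, either way round. 35 mm in the middle of each long side is free for a finger; the sample box's wall is 70 mm from this point
- lid (a joint): angle of the blue lid, rad: 0 shut, grows as it opens, stop at 1.40; 60 degrees = 1.047. A spring and its weight close it (about 2 to 3 N at the tab throughout)
- lid_hinge (a point): middle of the lid's hinge line, which runs along station y on the far (+x) rim of the sample box, 58 mm above the desk; axes as the station's. On the box's right outer side stands a thin steel angle scale, ticks each 15 degrees and a long red one at 60; it is only for reading, nothing touches it
- lid_grip (a point): centre of the orange tab on the lid's front edge, 140 mm from the hinge line; axes turn with the lid. The tab is 16 mm wide along station y, 14 mm thick, 34 mm long; with the lid shut it points to the robot, its centre 61 mm above the desk. Pinched across its 16 mm from above, it can pivot between the pads while they follow the arc about the hinge
- jar_black: glass jar with black cap, 44 x 57 mm high, loose bystander behind the station; origin under its centre
- jar_white: glass jar with white cap, 36 x 67 mm high, loose bystander behind the station; origin under its centre
- clock: white square thermometer clock, 44 wide x 44 high x 21 mm, loose bystander standing near the desk's front edge, right of the station; origin under its centre
Things that resemble listed ones, but are neither listed nor needed, are in the scene too. Leave any brown look-alike of the plate alone.

How it is judged:
By the outcome, as a careful person would: the job done as asked, in the order asked, and still so for the second after the job is handed in, while the arm keeps its last pose, push and grip.
It also fails if it takes over 72 s, if anything falls off the work surface, if the arm or the gripper's body presses on something with over 40 N, if the wrist force passes 120 N, or if a joint passes its speed limit or range.

ROBOT

A 7-joint arm with a two-finger parallel gripper is mounted at the origin on a cart in front of the work surface, level with it; the furniture and walls round the work are solid. World frame = base frame: x ahead of the robot, y to its left, z up, the work surface at z = 0. Lengths are in m, angles in rad, forces in N, time in s.
With the tool pointing down it reaches from about 0.4 to 0.875 m from the base axis. Payload 19.3 kg.
Tool frame: the origin (TCP) lies at the very end of the fingers, on their centre line; the grasp point (between the pads) lies 19 mm behind it; z points along the fingers, y is the direction in which the jaws open and shut (so a half turn about z gives the same grasp; the last joint's range is limited). The gripper opens to 85 mm and grips with 20 to 120 N. Pads are 22 mm wide; open, the fingers measure 114 mm over their backs; the gripper's body (76 mm by 85 mm) begins 54 mm behind the grasp point. The pads swing forward as they close: fully open they stand 13 mm farther back than shut.
Start: joints at [-0.07, 0.521, -0.036, 1.599, 0.021, 1.021, -0.113], TCP at [0.625, -0, 0.231] pointing down, gripper open.
Joint ranges: [-2.91, 2.91], [-0.3, 2.13], [-1.5, 1.42], [0.17, 2.43], [-1.26, 4.41], [0.16, 1.93], [-2.52, 2.52]. Speed limits (rad/s): [1.89, 1.89, 2.39, 2.39, 3.01, 3.01, 3.01].

INTERFACE

Orientations are given as [roll, pitch, yaw] about the fixed x, y, z axes, in that order (R = Rz(yaw) Ry(pitch) Rx(roll)).
In Python, from workcell import bot gives the robot as it stands. The module is installed in compiled form; this text tells all that it offers.
- The arm moves only by the shell command python3 -m inch 'ROWS' [FORCE]. ROWS is JSON, a list of rows, each an object of numbers: "dx", "dy", "dz": the shift along the tool's x, y, z in mm; "rx", "ry", "rz": the turn, a rotation vector about the tool's x, y, z in rad; "hand": the closure, from -1 (fully open) to 1 (shut), so that 0 is half open. In form: [{"dx": .., "dy": .., "dz": .., "rx": .., "ry": .., "rz": .., "hand": ..}, ...]. A call has 1 to 10 rows; each row shifts and turns the commanded pose from where the row before left it, along the tool's axes as they then stand; what a row does not reach is not made up. A row lasts 1/10 s, in which the tool goes at most 50 mm and 8.59 degrees, less where a joint would pass 70% of its speed; a pose out of reach is approached as far as the arm can. A call with a gripper value outside its range is refused whole. The fingers move at their own pace and stop on an object; FORCE is the grip in N (left out, the last holds). Time passes only in rows, so rows that do not move let the fingers close. It gives the time, the measured TCP pose, the force and the opening at its end, in the units of the state.
- bot.observe(): the state, without advancing time (a new reading comes with each control period).
- bot.grab_frame(name): name is "scene" or "side" or "wrist"; returns (picture, depth): 420x560x3 uint8, red, green, blue; 420x560 float32, m along the optical axis (not along the pixel's ray), 0 where there is no reading.
- bot.get_calibration(name): a dict with "vertical_fov" (degrees; the focal length in pixels is half the picture's height over the tangent of half this angle, whatever the lens; pixels are square), "cx", "cy" (the principal point, pixels), "origin" and "orientation" of the camera in the world. Camera axes: x right, y down, z forward; pixel columns grow to the right and rows downward; lengths in m; the calibration is good to about 2 mm. A picture is of the moment at which its call begins: read the wrist's pose just before it. get_calibration takes no time and is no camera call; for the wrist camera it gives the pose at the moment of the call.
- bot.job_done(): hands the job in, once; it reports no verdict.
Trained networks look in the newest picture that a camera, given by its name, has taken for a name from the list of things; names that differ only in an ending like _2 or _b are one class to them, and where a whole thing is asked for, a point or a joint stands for the part that bears it (a point fixed in the world has none). Each returns a list of dicts, best first, with "score" (0 to 1); they miss things now and then, are a little off and sometimes report something else, mostly with a low value. They report only what shows in the picture. A call takes as long as a camera call. They do not tell look-alikes from the thing itself.
- bot.trace(camera, target): "region" (420x560 bool, what is visible of it) and "box" ([left, top, right, bottom] in pixels, round what is visible of it).
- bot.tip_of(camera, target): "centre" ([row, column] in pixels: a listed point, or the origin of a listed thing).
The state is a dict: "clock": time; "qpos": joint angles; "qd": joint speeds; "joint_efforts": joint torques, N m; "position": TCP position; "tool_rot": TCP orientation; "force": force on the tool from outside, world axes, zero at the start; "moment": the same for the moment, N m; "grip_width": finger opening in m.
Only numpy, scipy, OpenCV 4.12 (cv2) and the standard library are available. Lean on these libraries where they do the work, as an engineer would, in place of code of your own. Each camera call takes 0.05 s, during which the arm holds its last target.

## Working session

There is one attempt and no reset: what is moved stays moved. The work goes in short steps, Python scripts to look and compute and a shell command to move; the robot and the scene stay as the last step left them, time stands still between calls to the robot, and variables do not carry over. Pictures are saved under pics/ and viewed, and the job is handed in when it is done.

```bash
mkdir -p pics; ls
cat > h.py <<'E'
import numpy as np,cv2
from workcell import bot
from scipy.spatial.transform import Rotation as R
def cal(n):
    c=bot.get_calibration(n); f=210/np.tan(np.radians(c["vertical_fov"])/2)
    o=np.array(c["orientation"],float)
    M=o if o.shape==(3,3) else R.from_euler('xyz',o).as_matrix()
    return f,c["cx"],c["cy"],np.array(c["origin"],float),M
def pt(n,d,r,c,k=None):
    f,cx,cy,o,M=k or cal(n); z=d[int(r),int(c)]
    return o+M@np.array([(c-cx)/f*z,(r-cy)/f*z,z])
def ray(n,r,c,h,k=None):
    f,cx,cy,o,M=k or cal(n); v=M@np.array([(c-cx)/f,(r-cy)/f,1]); return o+v*(h-o[2])/v[2]
def cloud(n,d,k=None):
    f,cx,cy,o,M=k or cal(n); r,c=np.mgrid[:420,:560]
    return np.stack([(c-cx)/f*d,(r-cy)/f*d,d],-1)@M.T+o
def proj(n,p,k=None):
    f,cx,cy,o,M=k or cal(n); q=M.T@(np.array(p)-o); return q[1]/q[2]*f+cy,q[0]/q[2]*f+cx
def save(fn,im): cv2.imwrite(fn,im[:,:,::-1])
E
python3 - <<'E'
from h import *
print(bot.get_calibration("scene"));print(bot.get_calibration("side"));print(bot.get_calibration("wrist"))
for n in("scene","side","wrist"):
    im,d=bot.grab_frame(n); save(f"pics/{n}0.png",im); np.savez(f"{n}0.npz",im=im,d=d)
print(bot.observe())
E
```

```text
pics
{'vertical_fov': 44.57800319165876, 'cx': 274.23745797725803, 'cy': 208.65973639023403, 'origin': array([ 1.21642531, -0.566863  ,  0.78007455]), 'orientation': array([-2.19265732e+00,  1.82626554e-03,  7.53211451e-01])}
{'vertical_fov': 48.71500190369893, 'cx': 282.04328054542873, 'cy': 209.9173973480944, 'origin': array([0.31766947, 0.92034032, 0.60512389]), 'orientation': array([-2.13974778e+00, -2.26023395e-03, -2.83889693e+00])}
{'vertical_fov': 69.21714117416246, 'cx': 277.39500716745454, 'cy': 207.46825886431006, 'origin': array([0.62511001, 0.07231171, 0.37339636]), 'orientation': array([ 2.85337972e+00,  6.78841387e-04, -5.56387303e-04])}
{'clock': 0.15, 'qpos': array([-0.07018566,  0.52187583, -0.03631209,  1.59986922,  0.02117785,
        1.02106351, -0.11279999]), 'qd': array([-0.00032223, -0.00048597,  0.00024026, -0.00287295, -0.00098677,
       -0.0006676 ,  0.00063652]), 'joint_efforts': array([ 4.00798544e-04, -9.27376485e+01,  1.98035471e+00, -3.70049715e+01,
        1.79930578e-02,  6.46477114e-03, -1.41420460e-05]), 'position': array([ 6.24758829e-01, -4.00849387e-05,  2.30861699e-01]), 'tool_rot': array([-3.14076179e+00,  4.29742825e-05,  1.57074468e+00]), 'force': array([ 0.07845097, -0.40490334,  0.84393502]), 'moment': array([ 0.02032354,  0.01030156, -0.08994286]), 'grip_width': 0.085491956094308}
```

View pics/scene0.png

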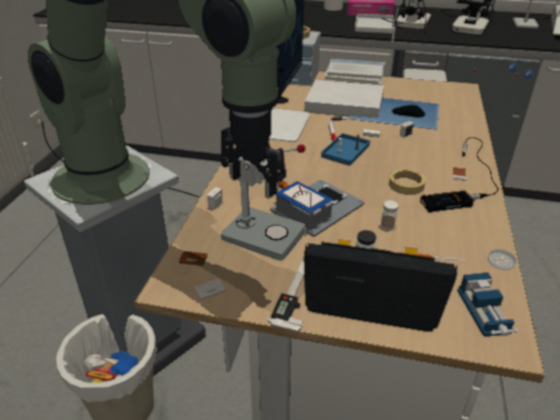

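View pics/side0.png

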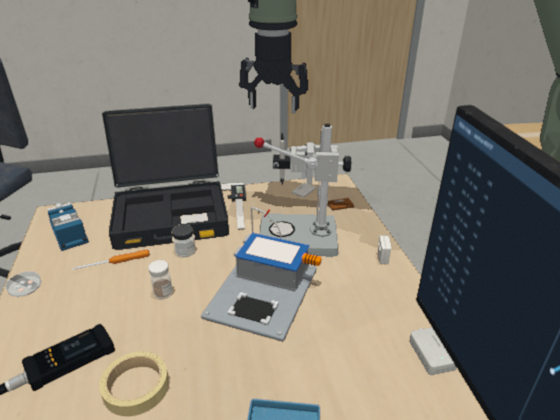

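View pics/wrist0.png

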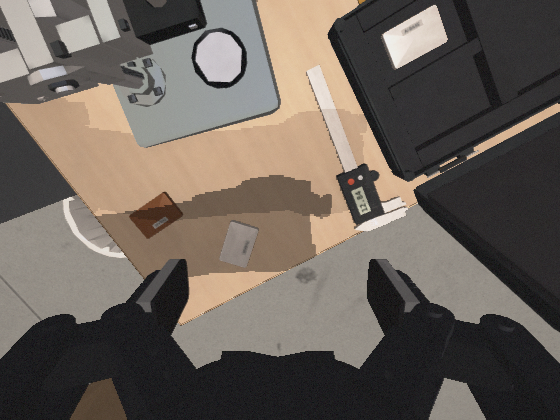

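The steel plate shows at wrist (240,243), scene (210,288). The look-alikes are the brown plate at wrist (156,214), scene (193,258), and the plate in the black case at wrist (415,37). The grey one lying on the bare desk matches the description. Next I measure everything.

Run:
```python
from h import *
D={n:np.load(n+"0.npz") for n in("scene","side","wrist")}
for n in D:
    k=cal(n); d=D[n]["d"]
    for t in("plate","station","nest_seat","lid","lid_hinge","lid_grip","jar_black","jar_white","clock"):
        try:
            for q in bot.tip_of(n,t)[:3]:
                r,c=q["centre"]; 
                print(n,t,round(q["score"],2),np.round([r,c]),np.round(pt(n,d,r,c,k),3))
        except Exception as e: print(n,t,e)
print(bot.observe()["clock"])
n="wrist";k=cal(n);d=D[n]["d"];P=cloud(n,d,k)
for q in bot.trace(n,"plate"):
    m=q["region"]; print(q["score"],q["box"],m.sum())
    p=P[m]; p=p[(p[:,2]>0.003)&(p[:,2]<.02)]
    print(len(p),np.median(p[:,2]) if len(p) else 0)
    cn,_=cv2.findContours(m.astype(np.uint8),0,2); cc=max(cn,key=cv2.contourArea)[:,0]
    w=np.array([ray(n,y,x,.007,k)[:2] for x,y in cc]); print(cv2.minAreaRect((w*1000).astype(np.float32)))
im=D["wrist"]["im"]; save("pics/crop0.png",cv2.resize(im[180:290,110:310],None,fx=3.5,fy=3.5))
```

```text
scene plate 0.66 [291. 210.] [ 0.583 -0.092  0.008]
scene plate 0.59 [263. 195.] [ 0.489 -0.056  0.007]
scene station 0.66 [206. 314.] [0.592 0.24  0.06 ]
scene nest_seat 0.59 [192. 328.] [0.539 0.367 0.014]
scene lid it knows: clock, jar_black, jar_white, lid_grip, lid_hinge, nest_seat, plate, station
scene lid_hinge 0.96 [208. 322.] [0.609 0.247 0.058]
scene lid_grip 0.71 [183. 278.] [0.572 0.129 0.169]
scene jar_black 0.73 [251. 362.] [0.876 0.009 0.225]
scene jar_black 0.51 [203. 215.] [0.357 0.122 0.016]
scene jar_white 0.98 [227. 388.] [0.738 0.35  0.011]
scene clock 0.75 [206. 216.] [0.36  0.122 0.009]
side plate 0.83 [201. 340.] [ 0.471 -0.056  0.007]
side plate 0.54 [191. 302.] [ 0.573 -0.074  0.007]
side station 0.55 [293. 266.] [0.537 0.315 0.01 ]
side station 0.51 [294. 164.] [0.716 0.375 0.011]
side station 0.29 [308. 254.] [0.542 0.361 0.013]
side nest_seat 0.84 [309. 253.] [0.545 0.36  0.011]
side lid it knows: clock, jar_black, jar_white, lid_grip, lid_hinge, nest_seat, plate, station
side lid_hinge 0.62 [245. 243.] [0.318 0.92  0.605]
side lid_grip 0.81 [260. 311.] [0.467 0.26  0.063]
side jar_black 0.67 [251. 187.] [0.73  0.251 0.018]
side jar_white 0.8 [294. 163.] [0.716 0.378 0.013]
side clock 0.9 [260. 378.] [ 0.352  0.138 -0.001]
wrist plate 0.95 [215. 157.] [ 0.473 -0.046  0.008]
wrist plate 0.92 [242. 241.] [ 0.578 -0.083  0.008]
wrist lid it knows: clock, jar_black, jar_white, lid_grip, lid_hinge, nest_seat, plate, station
1.35
0.84 [127.9, 188.5, 179.9, 238.3] 1343
1311 0.007234229439375295
((471.7090759277344, -46.45155334472656), (61.084598541259766, 37.966670989990234), 33.42521286010742)
0.59 [221.9, 218.2, 256.8, 267.0] 1267
1207 0.007392091027930592
((574.2527465820312, -86.0441665649414), (61.84553527832031, 38.27376174926758), 72.18661499023438)
```

Run:
```python
from h import *
im=np.load("side0.npz")["im"]; save("pics/crop1.png",cv2.resize(im[110:340,190:400],None,fx=2.6,fy=2.6))
im=np.load("scene0.npz")["im"]; save("pics/crop2.png",cv2.resize(im[130:310,170:370],None,fx=3,fy=3))
```

```text
(no output)
```

View pics/crop0.png

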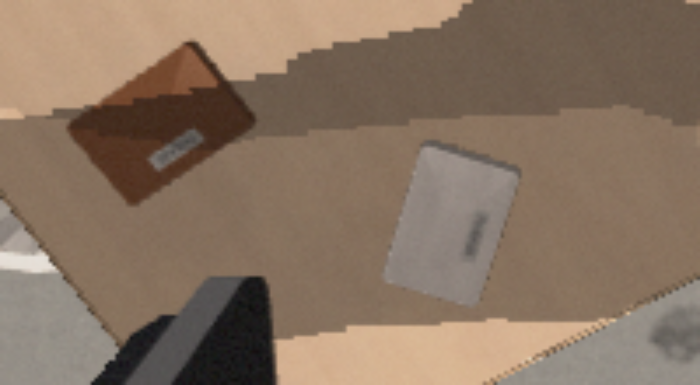

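View pics/crop1.png

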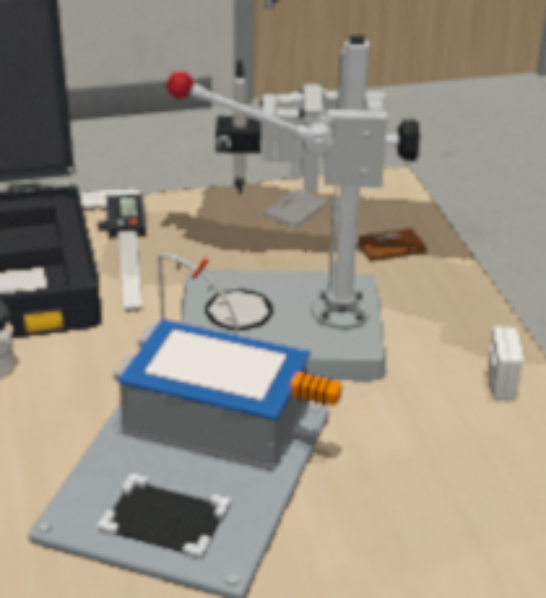

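View pics/crop2.png

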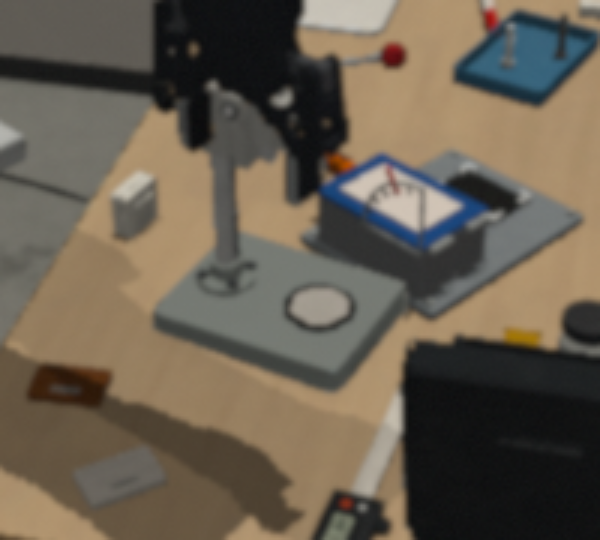

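Run:
```python
from h import *
for n in("side","scene"):
    d=np.load(n+"0.npz")["d"]; P=cloud(n,d)[d>0]
    m=(P[:,0]>.33)&(P[:,0]<.8)&(P[:,1]>-.2)&(P[:,1]<.5)
    P=P[m]
    for a,b in((.02,.05),(.05,.08),(.08,.12),(.12,.16),(.16,.2),(.2,.24),(.24,.28),(.28,.32)):
        q=P[(P[:,2]>a)&(P[:,2]<b)]
        if len(q):
            H,xe,ye=np.histogram2d(q[:,0],q[:,1],bins=[np.arange(.33,.81,.04),np.arange(-.2,.51,.04)])
            print(n,a,b,[(round(xe[i]+.02,2),round(ye[j]+.02,2),int(H[i,j])) for i,j in zip(*np.where(H>8))])
```

```text
side 0.02 0.05 [(np.float64(0.35), np.float64(0.1), 26), (np.float64(0.35), np.float64(0.14), 205), (np.float64(0.43), np.float64(0.1), 11), (np.float64(0.43), np.float64(0.14), 66), (np.float64(0.43), np.float64(0.18), 23), (np.float64(0.47), np.float64(0.06), 77), (np.float64(0.47), np.float64(0.1), 158), (np.float64(0.47), np.float64(0.14), 275), (np.float64(0.47), np.float64(0.18), 110), (np.float64(0.47), np.float64(0.22), 12), (np.float64(0.47), np.float64(0.26), 71), (np.float64(0.47), np.float64(0.3), 49), (np.float64(0.51), np.float64(0.06), 88), (np.float64(0.51), np.float64(0.1), 157), (np.float64(0.51), np.float64(0.14), 222), (np.float64(0.51), np.float64(0.18), 22), (np.float64(0.51), np.float64(0.3), 250), (np.float64(0.55), np.float64(0.06), 78), (np.float64(0.55), np.float64(0.1), 170), (np.float64(0.55), np.float64(0.14), 203), (np.float64(0.55), np.float64(0.18), 9), (np.float64(0.55), np.float64(0.3), 239), (np.float64(0.59), np.float64(0.06), 40), (np.float64(0.59), np.float64(0.1), 142), (np.float64(0.59), np.float64(0.14), 179), (np.float64(0.59), np.float64(0.
[... 6685 characters left out ...]
, np.float64(0.18), 15), (np.float64(0.59), np.float64(0.18), 11)]
scene 0.24 0.28 [(np.float64(0.59), np.float64(-0.02), 100), (np.float64(0.59), np.float64(0.02), 76), (np.float64(0.59), np.float64(0.18), 82), (np.float64(0.67), np.float64(-0.02), 124), (np.float64(0.67), np.float64(0.02), 40)]
scene 0.28 0.32 [(np.float64(0.55), np.float64(-0.02), 111), (np.float64(0.55), np.float64(0.02), 56), (np.float64(0.59), np.float64(-0.02), 115), (np.float64(0.59), np.float64(0.02), 28), (np.float64(0.63), np.float64(-0.02), 75), (np.float64(0.67), np.float64(-0.02), 206), (np.float64(0.67), np.float64(0.02), 59), (np.float64(0.71), np.float64(-0.02), 95), (np.float64(0.71), np.float64(0.02), 81)]
```

The steel plate (crop 0: grey, bare desk) is at (0.574, -0.085), long axis about 72°. I'll move above it and look again from close up.

```bash
python3 -m inch '[{"dx":-28,"dy":-17},{"dx":-28,"dy":-17},{"dx":-29,"dy":-17},{"rz":0.1},{"rz":0.1},{"rz":0.11,"dz":20},{"dz":30},{"dz":30},{},{}]'
python3 - <<'E'
from h import *
n="wrist";k=cal(n);im,d=bot.grab_frame(n); np.savez("w1.npz",im=im,d=d); save("pics/w1.png",im)
P=cloud(n,d,k)
for q in bot.trace(n,"plate"):
    m=q["region"]; print(q["score"],q["box"],m.sum())
    p=P[m]; t=p[(p[:,2]>.0045)&(p[:,2]<.011)]; print(len(t),np.median(t[:,2]))
    print(cv2.minAreaRect((t[:,:2]*1000).astype(np.float32)))
o=bot.observe();print(o["clock"],o["position"],o["tool_rot"],o["force"])
E
```

```text
0.86 [219.1, 219.8, 256.9, 266.4] 1234
1180 0.006949468177767121
((573.501708984375, -86.79878997802734), (58.39446258544922, 37.66115188598633), 71.61931610107422)
0.82 [128.1, 193.7, 180.5, 236.9] 1301
1273 0.00691544390950144
((469.7130432128906, -47.30297088623047), (58.89010238647461, 37.43401336669922), 32.980247497558594)
1.5 [ 6.24979710e-01 -2.54535203e-05  2.31293510e-01] [-3.14156469e+00 -2.50580150e-06  1.57071283e+00] [0.25227903 0.12183572 0.52255563]schema error: expected keys dx, dy, dz, rx, ry, rz, hand
```

View pics/w1.png

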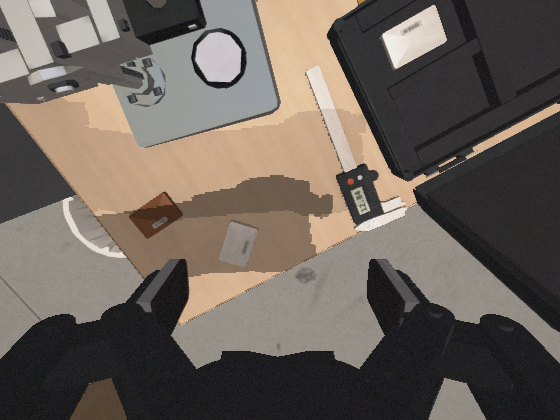

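The move was refused because every row needs all seven keys, so nothing has moved. The second measurement agrees with the first: (0.5735, -0.0868), 71.6°.

```bash
python3 -m inch '[{"dx":-29,"dy":-17,"dz":0,"rx":0,"ry":0,"rz":0,"hand":-1},{"dx":-29,"dy":-17,"dz":0,"rx":0,"ry":0,"rz":0,"hand":-1},{"dx":-29,"dy":-17,"dz":0,"rx":0,"ry":0,"rz":0,"hand":-1},{"dx":0,"dy":0,"dz":0,"rx":0,"ry":0,"rz":0.11,"hand":-1},{"dx":0,"dy":0,"dz":20,"rx":0,"ry":0,"rz":0.11,"hand":-1},{"dx":0,"dy":0,"dz":30,"rx":0,"ry":0,"rz":0.1,"hand":-1},{"dx":0,"dy":0,"dz":30,"rx":0,"ry":0,"rz":0,"hand":-0.3},{"dx":0,"dy":0,"dz":0,"rx":0,"ry":0,"rz":0,"hand":-0.3},{"dx":0,"dy":0,"dz":0,"rx":0,"ry":0,"rz":0,"hand":-0.3}]' 40
python3 - <<'E'
from h import *
n="wrist";k=cal(n);im,d=bot.grab_frame(n); np.savez("w1.npz",im=im,d=d); save("pics/w2.png",im)
P=cloud(n,d,k)
for q in bot.trace(n,"plate"):
    m=q["region"]; print(q["score"],q["box"],m.sum())
    p=P[m]; t=p[(p[:,2]>.0045)&(p[:,2]<.011)]; print(len(t),np.median(t[:,2]))
    print(cv2.minAreaRect((t[:,:2]*1000).astype(np.float32)))
o=bot.observe();print(o["clock"],o["position"],o["tool_rot"],o["force"],o["grip_width"])
E
```

```text
clock: 2.4
position: [0.5741, -0.0871, 0.1519]
tool_rot: [-3.141, 0.0, 1.251]
force: [0.5, 0.5, 0.1]
grip_width: 0.0555
0.62 [255.3, 166.1, 297.9, 225.3] 2279
2226 0.007053929555306593
((573.6521606445312, -87.17509460449219), (58.38184356689453, 37.727752685546875), 72.07514953613281)
0.58 [130.9, 157.0, 195.5, 222.8] 2376
2287 0.007021707137267685
((469.73345947265625, -47.535728454589844), (58.48469924926758, 38.1646728515625), 33.36058044433594)
2.5 [ 0.57478198 -0.08715289  0.15286332] [ 3.13971540e+00 -5.65022785e-04  1.25088545e+00] [-0.40080215 -0.14444478  1.57115378] 0.05542454902123203
```

View pics/w2.png

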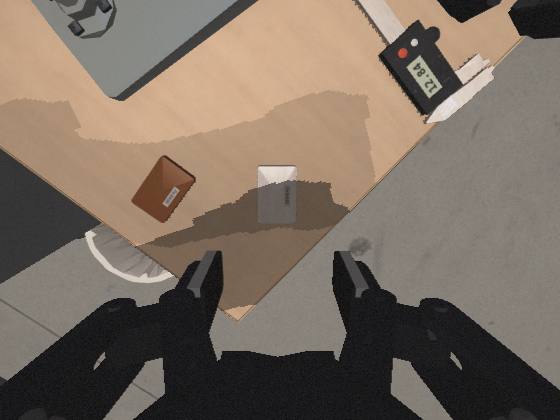

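The steel plate (cols 258-297, rows 166-225) is centred between the jaws and aligned with them. Next I descend.

```bash
python3 -m inch '[{"dx":0,"dy":0,"dz":30,"rx":0,"ry":0,"rz":0,"hand":-0.3},{"dx":0,"dy":0,"dz":30,"rx":0,"ry":0,"rz":0,"hand":-0.3},{"dx":0,"dy":0,"dz":30,"rx":0,"ry":0,"rz":0,"hand":-0.3},{"dx":0,"dy":0,"dz":25,"rx":0,"ry":0,"rz":0,"hand":-0.3},{"dx":0,"dy":0,"dz":15,"rx":0,"ry":0,"rz":0,"hand":-0.3},{"dx":0,"dy":0,"dz":10,"rx":0,"ry":0,"rz":0,"hand":-0.3},{"dx":0,"dy":0,"dz":6,"rx":0,"ry":0,"rz":0,"hand":-0.3},{"dx":0,"dy":0,"dz":2,"rx":0,"ry":0,"rz":0,"hand":-0.3},{"dx":0,"dy":0,"dz":0,"rx":0,"ry":0,"rz":0,"hand":-0.3}]' 40
python3 - <<'E'
from h import *
n="wrist";im,d=bot.grab_frame(n); save("pics/w3.png",im)
o=bot.observe();print(o["clock"],o["position"],o["tool_rot"],o["force"],o["grip_width"])
E
```

```text
clock: 3.4
position: [0.5744, -0.0871, 0.0039]
tool_rot: [3.141, -0.0, 1.251]
force: [-0.2, 0.1, 0.2]
grip_width: 0.0557
3.45 [ 0.57440986 -0.08707046  0.00398421] [ 3.14069681e+00 -2.14600472e-04  1.25072068e+00] [-0.02528538 -0.43555193  0.338092  ] 0.05572690163250842
```

View pics/w3.png

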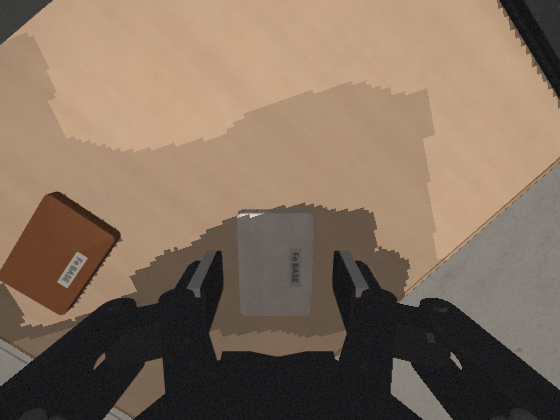

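```bash
python3 -m inch '[{"dx":0,"dy":0,"dz":0,"rx":0,"ry":0,"rz":0,"hand":0.02},{"dx":0,"dy":0,"dz":1,"rx":0,"ry":0,"rz":0,"hand":0.02},{"dx":0,"dy":0,"dz":1,"rx":0,"ry":0,"rz":0,"hand":0.02}]' 40
python3 -m inch '[{"dx":0,"dy":0,"dz":1,"rx":0,"ry":0,"rz":0,"hand":0.02},{"dx":0,"dy":0,"dz":0,"rx":0,"ry":0,"rz":0,"hand":0.02}]' 40
python3 -m inch '[{"dx":0,"dy":0,"dz":1,"rx":0,"ry":0,"rz":0,"hand":0.02},{"dx":0,"dy":0,"dz":0,"rx":0,"ry":0,"rz":0,"hand":0.02}]' 40
```

```text
clock: 3.75
position: [0.5741, -0.087, 0.0015]
tool_rot: [3.141, -0.0, 1.251]
force: [0.5, -0.8, 0.6]
grip_width: 0.0421
clock: 3.95
position: [0.5739, -0.087, 0.0001]
tool_rot: [-3.141, 0.0, 1.251]
force: [0.3, -0.6, 0.8]
grip_width: 0.042
clock: 4.15
position: [0.5739, -0.087, -0.0008]
tool_rot: [-3.141, 0.0, 1.251]
force: [-0.4, -0.2, 0.0]
grip_width: 0.042
```

```bash
for i in 1 2 3; do python3 -m inch '[{"dx":0,"dy":0,"dz":1,"rx":0,"ry":0,"rz":0,"hand":0.02},{"dx":0,"dy":0,"dz":0,"rx":0,"ry":0,"rz":0,"hand":0.02}]' 40 | egrep "pos|force"; done
```

```text
position: [0.5741, -0.0871, -0.0016]
force: [-1.3, -0.8, 2.2]
position: [0.5741, -0.0871, -0.0017]
force: [-6.4, 1.5, 22.5]
position: [0.5742, -0.0871, -0.0018]
force: [-13.1, 2.7, 42.4]
```

Contact comes at TCP z ≈ -1.6 mm at this opening, so the tips are set back slightly. I back off a little and close.

```bash
python3 -m inch '[{"dx":0,"dy":0,"dz":-4,"rx":0,"ry":0,"rz":0,"hand":0.02},{"dx":0,"dy":0,"dz":0,"rx":0,"ry":0,"rz":0,"hand":0.02},{"dx":0,"dy":0,"dz":0,"rx":0,"ry":0,"rz":0,"hand":0.3},{"dx":0,"dy":0,"dz":0,"rx":0,"ry":0,"rz":0,"hand":0.3},{"dx":0,"dy":0,"dz":0,"rx":0,"ry":0,"rz":0,"hand":0.3},{"dx":0,"dy":0,"dz":0,"rx":0,"ry":0,"rz":0,"hand":0.3}]' 50
```

```text
clock: 5.35
position: [0.5742, -0.087, 0.0007]
tool_rot: [3.141, -0.0, 1.251]
force: [-3.1, 1.6, 17.0]
grip_width: 0.0361
```

```bash
python3 -m inch '[{"dx":0,"dy":0,"dz":-2,"rx":0,"ry":0,"rz":0,"hand":0.3},{"dx":0,"dy":0,"dz":-8,"rx":0,"ry":0,"rz":0,"hand":0.3},{"dx":0,"dy":0,"dz":-15,"rx":0,"ry":0,"rz":0,"hand":0.3},{"dx":0,"dy":0,"dz":-25,"rx":0,"ry":0,"rz":0,"hand":0.3},{"dx":0,"dy":0,"dz":0,"rx":0,"ry":0,"rz":0,"hand":0.3}]' 50
python3 - <<'E'
from h import *
n="wrist";im,d=bot.grab_frame(n); save("pics/w4.png",im);np.savez("w4.npz",im=im,d=d)
n="side";im,d=bot.grab_frame(n); save("pics/s4.png",cv2.resize(im[150:250,240:400],None,fx=4,fy=4))
o=bot.observe();print(o["clock"],o["position"],o["tool_rot"],o["force"],o["grip_width"])
E
```

```text
clock: 5.85
position: [0.5756, -0.0873, 0.0538]
tool_rot: [3.137, -0.001, 1.251]
force: [0.2, 0.5, -1.0]
grip_width: 0.0361
5.95 [ 0.57444437 -0.0870923   0.05138988] [ 3.14006058e+00 -3.86154155e-04  1.25072606e+00] [ 0.6423382   0.34177898 -1.80226809] 0.03621210919240046
```

View pics/w4.png

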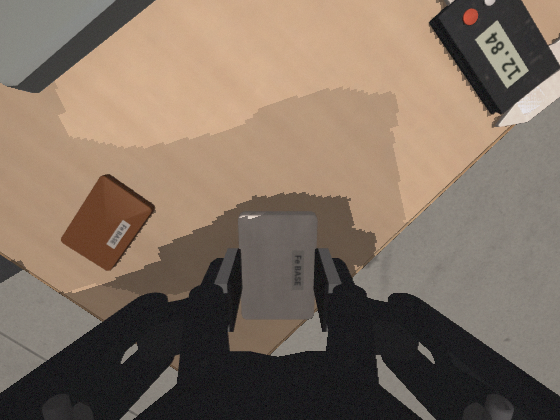

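View pics/s4.png

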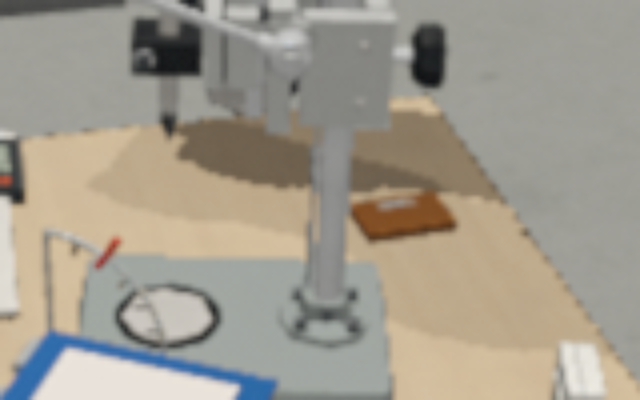

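The plate is held (wrist cols 240-317, rows 213-320). Next I measure its tilt and offset in the grip, and the station's pose.

Run:
```python
from h import *
o=bot.observe(); p0=o["position"]; Rt=R.from_euler('xyz',o["tool_rot"]).as_matrix()
z=np.load("w4.npz"); P=cloud("wrist",z["d"])
L=(P-p0)@Rt
m=(abs(L[...,0])<.035)&(abs(L[...,1])<.016)&(L[...,2]>-.015)&(L[...,2]<.005)
q=L[m]; A=np.c_[q[:,:2],np.ones(len(q))]; s=np.linalg.lstsq(A,q[:,2],rcond=None)[0]
print("plate in tool: tilt",s[:2],"z",s[2],"x range",np.percentile(q[:,0],[.5,50,99.5]),len(q), "z pct",np.percentile(q[:,2],[2,50,98]))
n="side"; z=np.load("side0.npz"); im,d=z["im"],z["d"]; k=cal(n); P=cloud(n,d,k)
hsv=cv2.cvtColor(im,cv2.COLOR_RGB2HSV)
roi=(P[...,0]>.4)&(P[...,0]<.68)&(P[...,1]>.15)&(P[...,1]<.47)
def rect(m,nm):
    q=P[m]; print(nm,len(q),np.round(np.percentile(q[:,2],[5,50,95]),4),[np.round(v,2) for v in cv2.minAreaRect((q[:,:2]*1000).astype(np.float32))])
rect(roi&(P[...,2]>.055)&(P[...,2]<.075)&(hsv[...,0]>95)&(hsv[...,0]<125)&(hsv[...,1]>120),"lid blue")
dark=roi&(im.max(2)<45)&(abs(P[...,2]-.012)<.006)&(P[...,1]>.3)
rect(dark,"pad")
br=roi&(im.min(2)>140)&(P[...,2]>.008)&(P[...,2]<.025)&(P[...,1]>.32)
rect(br,"bright")
base=roi&(abs(P[...,2]-.010)<.004)&(P[...,1]>.2)
rect(base,"base")
og=roi&(hsv[...,0]>5)&(hsv[...,0]<20)&(hsv[...,1]>180)&(P[...,2]>.04)
q=P[og];print("tab",np.round(q.min(0),3),np.round(q.max(0),3),np.round(np.median(q,0),3))
save("pics/nest.png",cv2.resize(im[255:340,195:320],None,fx=6,fy=6,interpolation=2))
```

```text
plate in tool: tilt [ 0.00926178 -0.00109291] z -0.006068061392346798 x range [-0.02915689  0.00318033  0.0287054 ] 7003 z pct [-0.00733385 -0.00614557 -0.00316516]
lid blue 719 [0.0603 0.0633 0.0649] [array([543.42, 252.69]), array([ 81.  , 121.42]), np.float64(87.96)]
pad 6 [0.0116 0.012  0.0137] [array([540.16, 377.59]), array([58.  ,  7.62]), np.float64(17.27)]
bright 2152 [0.0089 0.0107 0.0166] [array([550.41, 362.25]), array([ 88.47, 154.52]), np.float64(88.24)]
base 4224 [0.0086 0.0109 0.0132] [array([546.92, 306.58]), array([200.94, 156.41]), np.float64(87.59)]
tab [0.45  0.249 0.055] [0.484 0.264 0.07 ] [0.466 0.26  0.066]
```

View pics/nest.png

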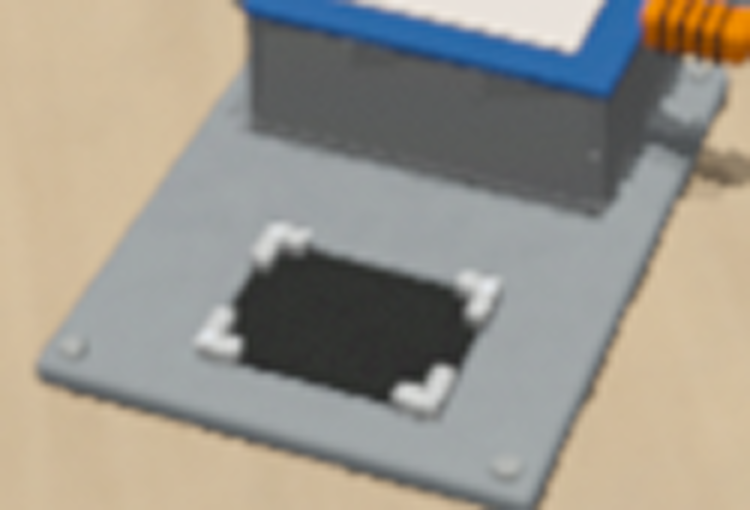

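Run:
```python
from h import *
o=bot.observe(); print(np.round(o["qpos"],3))
n="side"; z=np.load("side0.npz"); im,d=z["im"],z["d"]; k=cal(n); P=cloud(n,d,k)
roi=(P[...,0]>.4)&(P[...,0]<.68)&(P[...,1]>.32)&(P[...,1]<.42)
q=P[roi&(P[...,2]>.0142)&(P[...,2]<.025)&(im.min(2)>130)]
print(len(q),[np.round(v,2) for v in cv2.minAreaRect((q[:,:2]*1000).astype(np.float32))])
m=(roi&(im.max(2)<70)).astype(np.uint8); nn,l,st,c=cv2.connectedComponentsWithStats(m); i=1+np.argmax(st[1:,4]); 
cn,_=cv2.findContours((l==i).astype(np.uint8),0,2); w=np.array([ray(n,y,x,.012,k)[:2] for x,y in cn[0][:,0]]);print(st[i],[np.round(v,2) for v in cv2.minAreaRect((w*1000).astype(np.float32))])
# ball
zs=np.load("scene0.npz")
for n,z in(("side",z),("scene",zs)):
    P=cloud(n,z["d"]); h=cv2.cvtColor(z["im"],cv2.COLOR_RGB2HSV); q=P[(h[...,1]>130)&((h[...,0]<8)|(h[...,0]>172))&(P[...,2]>.2)&(P[...,0]>.4)&(P[...,0]<.75)]
    print("ball",q.min(0),q.max(0),len(q))
q=np.concatenate([cloud(n,z["d"]).reshape(-1,3) for n,z in(("side",np.load("side0.npz")),("scene",zs))])
q=q[(q[:,1]>.07)&(q[:,1]<.21)&(q[:,0]>.4)&(q[:,0]<.65)&(q[:,2]>.1)&(q[:,2]<.35)]; 
print("stand top",q[:,2].max(), "y max by z",[(a,np.round(q[(q[:,2]>a)&(q[:,2]<a+.03)].max(0),3)) for a in(.1,.13,.16,.19,.22,.25)])
```

```text
[ 0.028  0.698  0.029  1.846 -0.033  0.597 -0.243]
164 [array([548.12, 366.53]), array([ 68.37, 139.68]), np.float64(87.9)]
[234 297  40  25 666] [array([544.81, 362.29]), array([49.18, 71.02]), np.float64(88.13)]
ball [0.58524126 0.17457041 0.24019204] [0.6039196  0.18631929 0.2569774 ] 73
ball [0.59302701 0.16612146 0.24240631] [0.60692825 0.1787221  0.25643678] 42
stand top 0.27156590742548126 y max by z [(0.1, array([0.607, 0.21 , 0.13 ])), (0.13, array([0.57 , 0.139, 0.16 ])), (0.16, array([0.587, 0.152, 0.19 ])), (0.19, array([0.582, 0.162, 0.22 ])), (0.22, array([0.607, 0.186, 0.25 ])), (0.25, array([0.606, 0.186, 0.272]))]
```

```bash
python3 -m inch '[{"dx":0,"dy":0,"dz":-30,"rx":0,"ry":0,"rz":-0.1,"hand":0.3},{"dx":0,"dy":0,"dz":-35,"rx":0,"ry":0,"rz":-0.13,"hand":0.3},{"dx":0,"dy":0,"dz":-35,"rx":0,"ry":0,"rz":-0.13,"hand":0.3},{"dx":0,"dy":0,"dz":-35,"rx":0,"ry":0,"rz":-0.13,"hand":0.3},{"dx":0,"dy":0,"dz":-35,"rx":0,"ry":0,"rz":-0.13,"hand":0.3},{"dx":0,"dy":0,"dz":-35,"rx":0,"ry":0,"rz":-0.13,"hand":0.3},{"dx":0,"dy":0,"dz":-35,"rx":0,"ry":0,"rz":-0.13,"hand":0.3},{"dx":0,"dy":0,"dz":-35,"rx":0,"ry":0,"rz":-0.13,"hand":0.3},{"dx":0,"dy":0,"dz":-30,"rx":0,"ry":0,"rz":-0.13,"hand":0.3},{"dx":0,"dy":0,"dz":0,"rx":0,"ry":0,"rz":0,"hand":0.3}]' 50
python3 - <<'E'
from h import *
print(np.round(bot.observe()["qpos"],3))
z=np.load("side0.npz"); P=cloud("side",z["d"]); m=np.zeros(P.shape[:2],bool); m[110:400,440:]=1
q=P[m&(z["im"].max(2)<60)&(z["d"]>0)&(z["d"]<.9)]; print(np.percentile(q,[1,50,99],axis=0))
E
```

```text
clock: 6.95
position: [0.575, -0.0871, 0.3587]
tool_rot: [3.139, 0.004, 2.395]
force: [0.3, -0.2, -1.0]
grip_width: 0.036
[ 0.236  0.352 -0.259  1.539  0.093  1.258  0.789]
[[0.16780577 0.39295301 0.13878588]
 [0.21377984 0.50916188 0.30195365]
 [0.27594454 0.59689691 0.42546605]]
```

```bash
python3 -m inch '[{"dx":0,"dy":0,"dz":0,"rx":0,"ry":0,"rz":-0.14,"hand":0.3},{"dx":0,"dy":0,"dz":0,"rx":0,"ry":0,"rz":-0.14,"hand":0.3},{"dx":0,"dy":0,"dz":0,"rx":0,"ry":0,"rz":-0.14,"hand":0.3},{"dx":0,"dy":0,"dz":0,"rx":0,"ry":0,"rz":-0.14,"hand":0.3},{"dx":0,"dy":0,"dz":0,"rx":0,"ry":0,"rz":-0.15,"hand":0.3},{"dx":0,"dy":0,"dz":0,"rx":0,"ry":0,"rz":0,"hand":0.3}]' 50
python3 -m inch '[{"dx":0,"dy":30,"dz":0,"rx":0,"ry":0,"rz":0,"hand":0.3},{"dx":0,"dy":35,"dz":0,"rx":0,"ry":0,"rz":0,"hand":0.3},{"dx":0,"dy":35,"dz":0,"rx":0,"ry":0,"rz":0,"hand":0.3},{"dx":0,"dy":35,"dz":0,"rx":0,"ry":0,"rz":0,"hand":0.3},{"dx":0,"dy":35,"dz":0,"rx":0,"ry":0,"rz":0,"hand":0.3},{"dx":0,"dy":0,"dz":0,"rx":0,"ry":0,"rz":0,"hand":0.3}]' 50
python3 - <<'E'
from h import *
print(np.round(bot.observe()["qpos"],3))
E
```

```text
clock: 7.55
position: [0.5736, -0.0871, 0.3542]
tool_rot: [3.141, -0.002, 3.103]
force: [0.1, -0.5, -1.0]
grip_width: 0.0361
clock: 8.15
position: [0.5802, 0.0881, 0.3546]
tool_rot: [3.14, -0.001, 3.101]
force: [-0.7, 0.2, -1.3]
grip_width: 0.0357
[ 0.07   0.386 -0.451  1.52   0.17   1.276  1.129]
```

```bash
python3 -m inch '[{"dx":0,"dy":35,"dz":0,"rx":0,"ry":0,"rz":0,"hand":0.3},{"dx":0,"dy":35,"dz":0,"rx":0,"ry":0,"rz":0,"hand":0.3},{"dx":0,"dy":35,"dz":0,"rx":0,"ry":0,"rz":0,"hand":0.3},{"dx":0,"dy":35,"dz":0,"rx":0,"ry":0,"rz":0,"hand":0.3},{"dx":0,"dy":35,"dz":0,"rx":0,"ry":0,"rz":0,"hand":0.3},{"dx":0,"dy":35,"dz":0,"rx":0,"ry":0,"rz":0,"hand":0.3},{"dx":0,"dy":35,"dz":0,"rx":0,"ry":0,"rz":0,"hand":0.3},{"dx":0,"dy":27,"dz":35,"rx":0,"ry":0,"rz":0,"hand":0.3},{"dx":0,"dy":0,"dz":35,"rx":0,"ry":0,"rz":0,"hand":0.3},{"dx":0,"dy":0,"dz":30,"rx":0,"ry":0,"rz":0,"hand":0.3}]' 50
python3 -m inch '[{"dx":0,"dy":0,"dz":0,"rx":0,"ry":0,"rz":0,"hand":0.3}]'
cat > nest.py <<'E'
from h import *
import sys
n="wrist"; k=cal(n); im,d=bot.grab_frame(n); fn=sys.argv[1]; save(f"pics/{fn}.png",im); np.savez(fn+".npz",im=im,d=d)
o=bot.observe(); print(o["clock"],np.round(o["position"],4),np.round(o["tool_rot"],4),np.round(o["qpos"],2))
for q in bot.tip_of(n,"nest_seat")[:2]: r,c=q["centre"]; print("seat",q["score"],r,c,ray(n,r,c,.012,k))
E
python3 nest.py w5
```

```text
clock: 9.15
position: [0.5912, 0.355, 0.2524]
tool_rot: [-3.14, -0.002, 3.097]
force: [0.8, 0.0, -1.1]
grip_width: 0.0359
clock: 9.25
position: [0.5906, 0.3531, 0.2506]
tool_rot: [-3.137, -0.006, 3.097]
force: [0.2, -0.7, -0.3]
grip_width: 0.0358
9.3 [0.5915 0.3538 0.2537] [-3.1393e+00 -2.8000e-03  3.0972e+00] [-0.35  0.64 -0.46  1.36  0.29  1.2   0.69]
seat 0.95 140.0 281.0 [0.54444503 0.35869634 0.012     ]
```

View pics/w5.png

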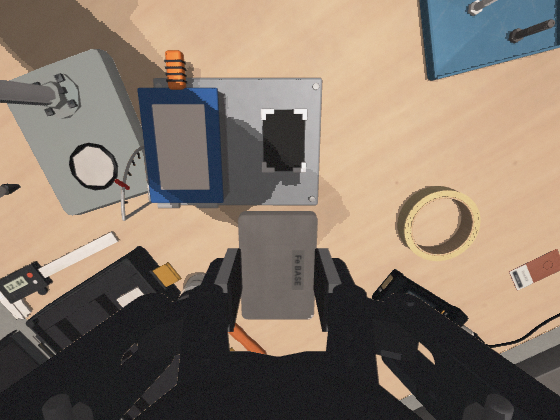

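The nest shows clearly at wrist (284,140), with its four bright stops at cols 262-307, rows 108-171. The tab is at (175,70). Next I measure both accurately.

Run:
```python
from h import *
z=np.load("w5.npz"); im,d=z["im"],z["d"]; n="wrist"; k=cal(n); P=cloud(n,d,k)
save("pics/n5.png",cv2.resize(im[95:185,240:330],None,fx=6,fy=6,interpolation=2))
g=im.max(2); sub=np.zeros(g.shape,bool); sub[98:182,250:318]=1
def mr(m,h):
    c,r=np.where(m.T); w=np.array([ray(n,y,x,h,k)[:2] for x,y in zip(c,r)])*1000
    return [np.round(v,2) for v in cv2.minAreaRect(w.astype(np.float32))]
for th in(40,60):print("pad",mr(sub&(g<th),.012),(sub&(g<th)).sum())
for th in(190,210):print("stops",mr(sub&(im.min(2)>th),.017),(sub&(im.min(2)>th)).sum())
roi=(P[...,0]>.4)&(P[...,0]<.68)&(P[...,1]>.15)&(P[...,1]<.47)
q=P[sub&(P[...,2]>.0145)&(P[...,2]<.02)]; print("stop cloud",len(q),[np.round(v,2) for v in cv2.minAreaRect((q[:,:2]*1000).astype(np.float32))])
hsv=cv2.cvtColor(im,cv2.COLOR_RGB2HSV)
bl=roi&(hsv[...,0]>95)&(hsv[...,0]<125)&(hsv[...,1]>120)&(P[...,2]>.05)&(P[...,2]<.075)
q=P[bl];print("lid",np.median(q[:,2]),[np.round(v,2) for v in cv2.minAreaRect((q[:,:2]*1000).astype(np.float32))])
b=np.zeros(g.shape,bool); b[70:212,150:330]=1; b&=(abs(P[...,2]-.010)<.0035)
q=P[b];print("base",[np.round(v,2) for v in cv2.minAreaRect((q[:,:2]*1000).astype(np.float32))])
og=roi&(hsv[...,0]>3)&(hsv[...,0]<20)&(hsv[...,1]>150)&(P[...,2]>.05)
q=P[og];print("tab",len(q),np.percentile(q[:,2],[5,50,95]),[np.round(v,2) for v in cv2.minAreaRect((q[:,:2]*1000).astype(np.float32))])
```

```text
pad [array([550.92, 361.72]), array([46.65, 69.38]), np.float64(84.89)] 465
pad [array([548.82, 363.44]), array([50.66, 73.04]), np.float64(87.45)] 2245
stops [array([548.54, 363.88]), array([54.16, 74.87]), np.float64(87.84)] 222
stops [array([548.54, 363.88]), array([54.16, 74.87]), np.float64(87.84)] 221
stop cloud 4577 [array([548.96, 364.21]), array([ 85.76, 100.34]), np.float64(87.44)]
lid 0.06735470379543335 [array([547.52, 253.82]), array([ 81.72, 120.82]), np.float64(87.42)]
base [array([553.41, 314.89]), array([219.47, 172.59]), np.float64(87.43)]
tab 515 [0.06650716 0.07146906 0.07278704] [array([514.15, 311.85]), array([168.59,  65.86]), np.float64(36.78)]
```

View pics/n5.png

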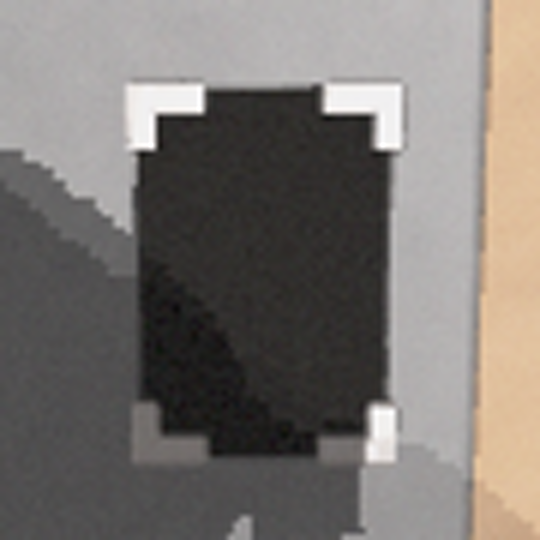

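```bash
python3 -m inch '[{"dx":-14,"dy":7,"dz":25,"rx":0,"ry":0,"rz":-0.004,"hand":0.3},{"dx":0,"dy":0,"dz":35,"rx":0,"ry":0,"rz":0,"hand":0.3},{"dx":0,"dy":0,"dz":35,"rx":0,"ry":0,"rz":0,"hand":0.3},{"dx":0,"dy":0,"dz":35,"rx":0,"ry":0,"rz":0,"hand":0.3},{"dx":0,"dy":0,"dz":35,"rx":0,"ry":0,"rz":0,"hand":0.3},{"dx":0,"dy":0,"dz":25,"rx":0,"ry":0,"rz":0,"hand":0.3},{"dx":0,"dy":0,"dz":10,"rx":0,"ry":0,"rz":0,"hand":0.3},{"dx":0,"dy":0,"dz":0,"rx":0,"ry":0,"rz":0,"hand":0.3},{"dx":0,"dy":0,"dz":0,"rx":0,"ry":0,"rz":0,"hand":0.3}]'
python3 nest.py w6
```

```text
clock: 10.25
position: [0.6073, 0.3616, 0.0574]
tool_rot: [3.14, 0.002, 3.104]
force: [-0.8, 0.4, -0.7]
grip_width: 0.0365
10.3 [0.6074 0.3617 0.0575] [3.1400e+00 2.3000e-03 3.1041e+00] [-0.38  0.87 -0.4   1.46  0.4   0.89  0.62]
seat 0.97 136.1 272.4 [0.5462752  0.36100273 0.012     ]
```

View pics/w6.png

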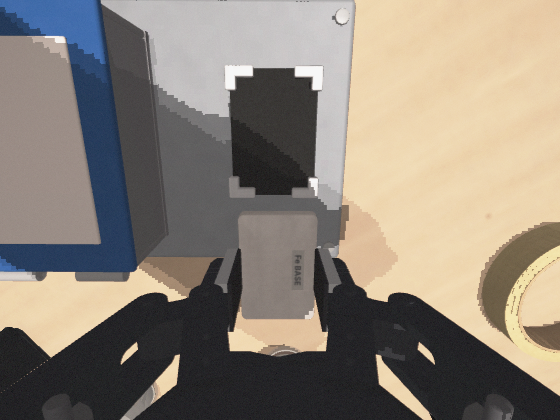

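Run:
```python
from h import *
im=np.load("w6.npz")["im"]
save("pics/n6.png",cv2.resize(im[55:205,210:340],None,fx=4,fy=4,interpolation=0))
save("pics/p6.png",cv2.resize(im[200:330,210:340],None,fx=4,fy=4,interpolation=0))
```

```text
(no output)
```

View pics/n6.png

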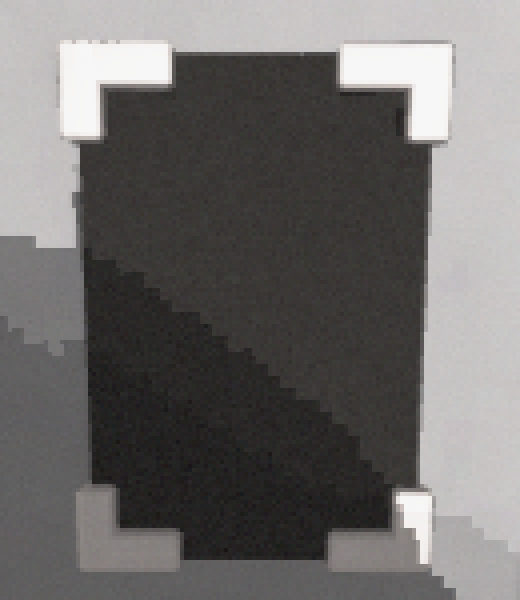

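View pics/p6.png

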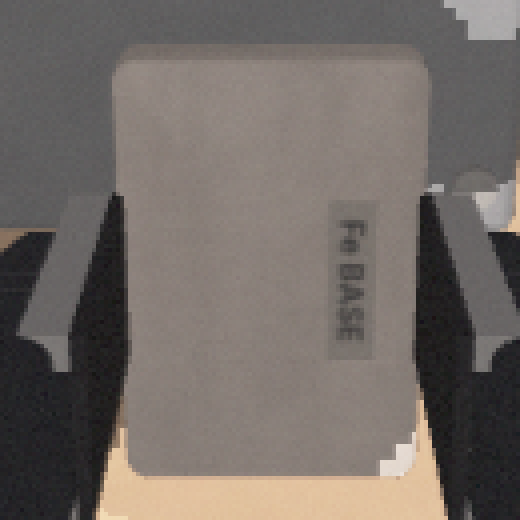

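Run:
```python
from h import *
n="wrist";k=cal(n); z=np.load("w6.npz"); P=cloud(n,z["d"],k)
o=bot.observe(); print(o["position"],o["tool_rot"])
print("plate z",np.median(P[225:310,260:290,2]),"tilt rows",np.median(P[222:226,250:300,2]),np.median(P[305:309,250:300,2]),"cols",np.median(P[230:300,246:250,2]),np.median(P[230:300,308:311,2]),"base z",np.median(P[40:60,240:320,2]),"pad z",np.median(P[100:170,250:300,2]),"stop z",np.median(P[67:75,228:248,2]))
hz=np.median(P[225:310,260:290,2]); hs=np.median(P[67:75,228:248,2])
S=np.array([ray(n,r,c,hs,k)[:2] for c,r in((225,65.25),(323.25,65.25),(229.25,197.75),(318,197.5))])*1000
I=np.array([ray(n,r,c,hs,k)[:2] for c,r in((236,76.5),(312.5,77),(239.3,187.7),(308.3,187.7))])*1000
Q=np.array([ray(n,r,c,hz,k)[:2] for c,r in((238.25,215),(317.25,215),(242,318.75),(314,318.75))])*1000
for nm,A in(("stops",S),("inner",I),("plate",Q)):
    w=A[1]-A[0];h=A[2]-A[0]; print(nm,A.mean(0),np.linalg.norm(A[1]-A[0]),np.linalg.norm(A[3]-A[2]),np.linalg.norm(h),np.linalg.norm(A[3]-A[1]),np.degrees(np.arctan2(*(A[2]+A[3]-A[0]-A[1])[::-1])))
Rt=R.from_euler('xyz',o["tool_rot"]).as_matrix()
dd=np.append(S.mean(0)-Q.mean(0),0); print("shift tool",Rt.T@dd, "inner", Rt.T@np.append(I.mean(0)-Q.mean(0),0), "plate-tcp",Rt.T@np.append(Q.mean(0)-o["position"][:2]*1000,0))
```

```text
[0.60727436 0.36156732 0.05736427] [3.14012351e+00 2.19419339e-03 3.10409114e+00]
plate z 0.0635890793888667 tilt rows 0.06353198343623194 0.06367175908187542 cols 0.06351553923211951 0.06358739441318363 base z 0.010009325951078216 pad z 0.012046433718604366 stop z 0.01693606052040554
stops [545.55713702 361.88617874] 54.08122624024079 55.165497188601925 75.40695832977214 75.28723468332302 -2.591489580922715
inner [545.32921006 361.98624862] 42.53192412277501 42.4772151112244 63.285109899433294 63.06016522882663 -2.6015748458836843
plate [608.02334269 361.7260072 ] 37.21578989476231 37.8147632611087 57.296927448291214 57.33333153710201 -2.0253186993382246
shift tool [62.4281407  -2.18176559 -0.1401851 ] inner [62.65965875 -2.09031102 -0.14055874] plate-tcp [-0.74250061  0.18665109  0.00190341]
```

The plate needs to move (62.5, -2.1) mm in tool axes. Heights check out (pad 12.0, stops 16.9, base 10.0 mm) and so does the pocket size (63 x 42.5). I go over the nest and stop just above the stops.

```bash
python3 -m inch '[{"dx":20,"dy":-2,"dz":0,"rx":0,"ry":0,"rz":0.006,"hand":0.3},{"dx":25,"dy":0,"dz":0,"rx":0,"ry":0,"rz":0,"hand":0.3},{"dx":17.5,"dy":0,"dz":0,"rx":0,"ry":0,"rz":0,"hand":0.3},{"dx":0,"dy":0,"dz":0,"rx":0,"ry":0,"rz":0,"hand":0.3},{"dx":0,"dy":0,"dz":20,"rx":0,"ry":0,"rz":0,"hand":0.3},{"dx":0,"dy":0,"dz":10,"rx":0,"ry":0,"rz":0,"hand":0.3},{"dx":0,"dy":0,"dz":6,"rx":0,"ry":0,"rz":0,"hand":0.3},{"dx":0,"dy":0,"dz":0,"rx":0,"ry":0,"rz":0,"hand":0.3},{"dx":0,"dy":0,"dz":0,"rx":0,"ry":0,"rz":0,"hand":0.3}]'
python3 nest.py w7
python3 - <<'E'
from h import *
im=np.load("w7.npz")["im"]
save("pics/n7.png",cv2.resize(im[190:340,200:350],None,fx=4,fy=4,interpolation=0))
E
```

```text
clock: 11.25
position: [0.5441, 0.3617, 0.0197]
tool_rot: [3.141, 0.0, 3.099]
force: [0.5, 0.2, -0.0]
grip_width: 0.0362
11.3 [0.5441 0.3618 0.0198] [3.1411e+00 5.0000e-04 3.0986e+00] [-0.43  0.85 -0.38  1.63  0.43  0.74  0.51]
```

View pics/n7.png

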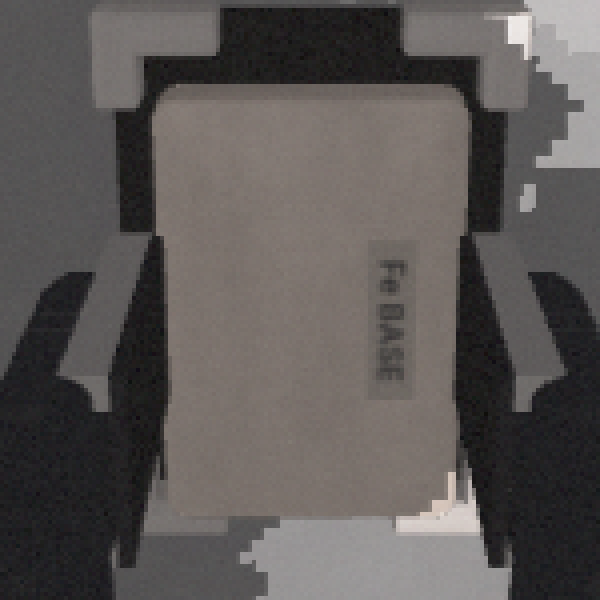

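Run:
```python
from h import *
n="wrist";k=cal(n); z=np.load("w7.npz"); P=cloud(n,z["d"],k); o=bot.observe()
hp=np.median(P[230:300,250:290,2]);print(hp)
Rt=R.from_euler('xyz',o["tool_rot"]).as_matrix()
def T(c,r,h): return (Rt.T@(ray(n,r,c,h,k)-o["position"])*1000)[:2]
for nm,c,r,h in(("near inner",275,204.25,.017),("near outer",275,192,.017),("far outer",275,323.2,.017),("plate front",275,215,hp),("plate rear",275,319.2,hp),("stopL in",235.5,209,.017),("stopR in",320,209,.017),("plateL",238.4,222,hp),("plateR",317.2,222,hp)): print(nm,T(c,r,h))
```

```text
0.02612071149291935
near inner [30.55062386 -1.21217042]
near outer [36.81441258 -1.19466096]
far outer [-39.09223672  -1.40684632]
plate front [27.89094739 -1.15722011]
plate rear [-29.64491941  -1.31805278]
stopL in [ 28.09928035 -20.95589095]
stopR in [28.06077729 21.27377014]
plateL [ 24.4160719  -18.53026444]
plateR [24.37985307 18.85959172]
```

It is centred to within 0.3 mm. I lower it into the pocket.

```bash
python3 -m inch '[{"dx":0,"dy":0,"dz":3,"rx":0,"ry":0,"rz":0,"hand":0.3},{"dx":0,"dy":0,"dz":2,"rx":0,"ry":0,"rz":0,"hand":0.3},{"dx":0,"dy":0,"dz":1,"rx":0,"ry":0,"rz":0,"hand":0.3},{"dx":0,"dy":0,"dz":0,"rx":0,"ry":0,"rz":0,"hand":0.3}]'
python3 -m inch '[{"dx":0,"dy":0,"dz":1,"rx":0,"ry":0,"rz":0,"hand":0.3},{"dx":0,"dy":0,"dz":0,"rx":0,"ry":0,"rz":0,"hand":0.3}]'
```

```text
clock: 11.75
position: [0.5437, 0.3616, 0.0131]
tool_rot: [-3.141, -0.0, 3.099]
force: [-0.6, -0.8, -0.4]
grip_width: 0.0362
clock: 11.95
position: [0.5438, 0.3617, 0.0128]
tool_rot: [-3.142, 0.0, 3.099]
force: [-2.4, -1.4, 7.8]
grip_width: 0.036
```

Contact at 7.8 N. I release by opening only a little (to about 48 mm) and rise.

```bash
python3 -m inch '[{"dx":0,"dy":0,"dz":0,"rx":0,"ry":0,"rz":0,"hand":-0.12},{"dx":0,"dy":0,"dz":0,"rx":0,"ry":0,"rz":0,"hand":-0.12},{"dx":0,"dy":0,"dz":0,"rx":0,"ry":0,"rz":0,"hand":-0.12},{"dx":0,"dy":0,"dz":-10,"rx":0,"ry":0,"rz":0,"hand":-0.12},{"dx":0,"dy":0,"dz":-20,"rx":0,"ry":0,"rz":0,"hand":-0.12},{"dx":0,"dy":0,"dz":-20,"rx":0,"ry":0,"rz":0,"hand":-0.12},{"dx":0,"dy":0,"dz":0,"rx":0,"ry":0,"rz":0,"hand":-0.12},{"dx":0,"dy":0,"dz":0,"rx":0,"ry":0,"rz":0,"hand":-0.12}]'
python3 nest.py w8
cat > plane.py <<'E'
from h import *
import sys
n="wrist";k=cal(n); z=np.load(sys.argv[1]+".npz"); P=cloud(n,z["d"],k)
a,b,c,e=map(int,sys.argv[2:6]); q=P[a:b,c:e].reshape(-1,3); m=q.mean(0)
s=np.linalg.lstsq(np.c_[q[:,:2]-m[:2],np.ones(len(q))],q[:,2],rcond=None)[0]; print("slope deg",np.degrees(s[:2]),"z",s[2]*1000)
E
```

```text
clock: 12.75
position: [0.5441, 0.3617, 0.0631]
tool_rot: [3.141, 0.001, 3.099]
force: [0.5, -0.1, -1.0]
grip_width: 0.0475
12.8 [0.5438 0.3614 0.0624] [-3.1415  0.      3.0987] [-0.42  0.79 -0.41  1.62  0.4   0.81  0.53]
```

View pics/w8.png

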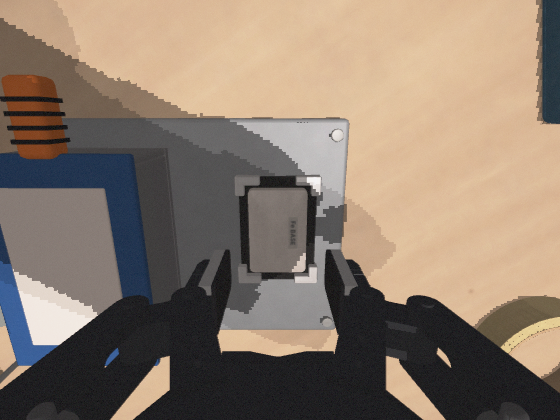

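The plate is in the pocket (cols 247-309, rows 187-273). I close the fingers and press on its centre.

```bash
python3 plane.py w8 195 265 255 285
python3 -m inch '[{"dx":1,"dy":0,"dz":0,"rx":0,"ry":0,"rz":0,"hand":1},{"dx":0,"dy":0,"dz":10,"rx":0,"ry":0,"rz":0,"hand":1},{"dx":0,"dy":0,"dz":10,"rx":0,"ry":0,"rz":0,"hand":1},{"dx":0,"dy":0,"dz":10,"rx":0,"ry":0,"rz":0,"hand":1},{"dx":0,"dy":0,"dz":0,"rx":0,"ry":0,"rz":0,"hand":1},{"dx":0,"dy":0,"dz":7,"rx":0,"ry":0,"rz":0,"hand":1},{"dx":0,"dy":0,"dz":3,"rx":0,"ry":0,"rz":0,"hand":1},{"dx":0,"dy":0,"dz":0,"rx":0,"ry":0,"rz":0,"hand":1}]'
for i in 1 2; do python3 -m inch '[{"dx":0,"dy":0,"dz":2,"rx":0,"ry":0,"rz":0,"hand":1},{"dx":0,"dy":0,"dz":0,"rx":0,"ry":0,"rz":0,"hand":1}]'|egrep "posi|forc|grip"; done
```

```text
slope deg [-17.23895495   7.79158883] z 19.020532700754675
clock: 13.65
position: [0.5427, 0.3615, 0.0219]
tool_rot: [-3.141, -0.0, 3.099]
force: [-0.5, -0.5, -0.1]
grip_width: -0.0002
position: [0.5428, 0.3616, 0.0203]
force: [-0.5, -0.4, 0.6]
grip_width: 0.0005
position: [0.543, 0.3618, 0.0191]
force: [-3.9, -2.5, 11.9]
grip_width: 0.0002
```

```bash
for i in 1 2; do python3 -m inch '[{"dx":0,"dy":0,"dz":1,"rx":0,"ry":0,"rz":0,"hand":1},{"dx":0,"dy":0,"dz":0,"rx":0,"ry":0,"rz":0,"hand":1}]'|egrep "posi|forc|grip"; done
python3 - <<'E'
from h import *
n="wrist";k=cal(n); z=np.load("w8.npz"); d=z["d"]; P=cloud(n,d,k)
for r in range(190,272,10): print(r,np.round(P[r,252:304:10,2]*1000,1))
E
```

```text
position: [0.5431, 0.3619, 0.019]
force: [-7.2, -6.8, 27.7]
grip_width: -0.0001
position: [0.5431, 0.3619, 0.0189]
force: [-12.8, -9.0, 42.6]
grip_width: -0.0
190 [-25.7 -25.2 -25.2 -25.6 -25.1 -24.9]
200 [-24.8 -24.8 -24.9 -24.9 -25.4 -25.6]
210 [-24.1 -26.2 -24.7 -25.  -25.6 -23.7]
220 [-25.1 -24.7 -24.8 -25.2 -24.5 -25. ]
230 [-24.5 -24.4 -25.  -24.2 -25.7 -25.1]
240 [-26.  -24.3 -24.1 -25.6 -25.  -25.2]
250 [-25.4 -25.1 -25.3 -24.6 -25.7 -24.8]
260 [-24.6 -24.7 -24.4 -24.5 -25.  -25.5]
270 [-25.  -24.8 -25.5 -24.5 -26.  -24.3]
```

Pressed at 42.6 N, with the plate top at 19 mm (12 + 7), so it is seated. I lift off, verify, and move to view the tab.

```bash
python3 -m inch '[{"dx":0,"dy":0,"dz":-6,"rx":0,"ry":0,"rz":0,"hand":1},{"dx":0,"dy":0,"dz":-15,"rx":0,"ry":0,"rz":0,"hand":1},{"dx":0,"dy":0,"dz":-30,"rx":0,"ry":0,"rz":0,"hand":1},{"dx":0,"dy":0,"dz":-30,"rx":0,"ry":0,"rz":0,"hand":0.1},{"dx":0,"dy":0,"dz":-35,"rx":0,"ry":0,"rz":0,"hand":0.1},{"dx":0,"dy":0,"dz":-25,"rx":0,"ry":0,"rz":0,"hand":0.1},{"dx":0,"dy":0,"dz":0,"rx":0,"ry":0,"rz":0,"hand":0.1},{"dx":0,"dy":0,"dz":0,"rx":0,"ry":0,"rz":0,"hand":0.1},{"dx":0,"dy":0,"dz":0,"rx":0,"ry":0,"rz":0,"hand":0.1}]'
python3 nest.py w9
python3 - <<'E'
from h import *
n="wrist";k=cal(n); z=np.load("w9.npz"); P=cloud(n,z["d"],k); 
m=(P[...,2]>.0175)&(P[...,2]<.022)&(abs(P[...,0]-.545)<.035)&(abs(P[...,1]-.362)<.025)
q=P[m]; print(len(q),[np.round(v,2) for v in cv2.minAreaRect((q[:,:2]*1000).astype(np.float32))],np.median(q[:,2]))
c=q[:,:2].mean(0); u=q[(abs(q[:,0]-c[0])<.022)&(abs(q[:,1]-c[1])<.014)];mm=u.mean(0)
s=np.linalg.lstsq(np.c_[u[:,:2]-mm[:2],np.ones(len(u))],u[:,2],rcond=None)[0]; print("slope deg",np.degrees(np.arctan(s[:2])),s[2])
print([np.median(P[...,2][(abs(P[...,0]-.545)<.035)&(P[...,1]>.405)&(P[...,1]<.425)])])
E
```

```text
clock: 15.35
position: [0.5425, 0.3613, 0.1567]
tool_rot: [-3.141, -0.001, 3.099]
force: [0.7, 0.5, 0.1]
grip_width: 0.0388
15.4 [0.5424 0.3613 0.1565] [-3.1408e+00 -1.1000e-03  3.0988e+00] [-0.39  0.68 -0.45  1.57  0.34  0.97  0.58]
2317 [array([544.63, 362.04]), array([68.89, 49.31]), np.float64(0.49)] 0.018859363707290078
slope deg [-0.0165501   0.15229568] 0.018914718880886427
[np.float64(0.2329095187183462)]
```

View pics/w9.png

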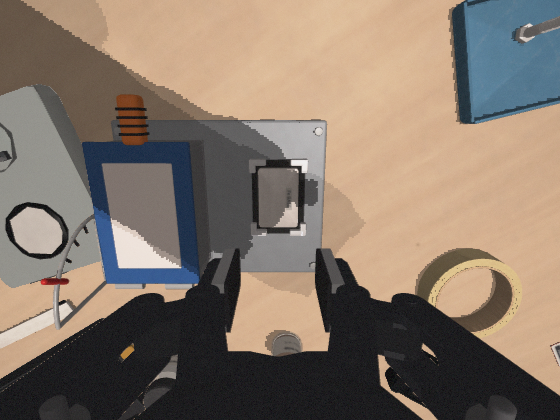

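The plate lies inside the stops: top 18.9 mm, slope under 0.2°. The tab shows at (131,118), so I measure it next.

```bash
cat > tab.py <<'E'
from h import *
import sys
n="wrist";k=cal(n); z=np.load(sys.argv[1]+".npz"); im,d=z["im"],z["d"]; P=cloud(n,d,k); o=bot.observe()
hsv=cv2.cvtColor(im,cv2.COLOR_RGB2HSV)
og=(hsv[...,0]>3)&(hsv[...,0]<18)&(hsv[...,1]>170)&(P[...,2]>.04)&(P[...,0]<.6)&(P[...,1]<.32)
nn,l,st,c=cv2.connectedComponentsWithStats(cv2.morphologyEx(og.astype(np.uint8),cv2.MORPH_CLOSE,np.ones((5,5)))); i=1+np.argmax(st[1:,4]);print(st[i])
q=P[(l==i)&(P[...,2]>.04)]; t=q[q[:,2]>np.percentile(q[:,2],90)-.004]
print("tab z",np.round(np.percentile(q[:,2],[5,50,95]),4),[np.round(v,2) for v in cv2.minAreaRect((t[:,:2]*1000).astype(np.float32))])
bl=(hsv[...,0]>95)&(hsv[...,0]<125)&(hsv[...,1]>120)&(P[...,2]>.05)&(P[...,2]<.085)&(P[...,1]>.2)
if bl.sum()>50:
  q=P[bl];print("lid",np.median(q[:,2]),[np.round(v,2) for v in cv2.minAreaRect((q[:,:2]*1000).astype(np.float32))])
for t in("lid_grip","lid_hinge"):
  for u in bot.tip_of(n,t)[:1]: r,c=u["centre"]; print(t,round(u["score"],2),r,c,ray(n,r,c,.061 if t=="lid_grip" else .058,k))
print(o["position"],o["tool_rot"])
E
python3 tab.py w9
```

```text
[ 117   95   31   50 1226]
tab z [0.0606 0.0671 0.0685] [array([470.07, 306.02]), array([116.77,  34.87]), np.float64(87.3)]
lid 0.06259981319478719 [array([544.36, 251.62]), array([ 82.66, 121.47]), np.float64(87.4)]
lid_grip 0.79 115.5 131.0 [0.464438   0.25488256 0.061     ]
lid_hinge 0.96 280.9 153.4 [0.60523376 0.24808042 0.058     ]
[0.54243927 0.36136443 0.15645437] [-3.14078061e+00 -1.16990252e-03  3.09882083e+00]
```

```bash
python3 -m inch '[{"dx":25,"dy":0,"dz":0,"rx":0,"ry":0,"rz":0,"hand":0.1},{"dx":30,"dy":-10,"dz":0,"rx":0,"ry":0,"rz":0,"hand":0.1},{"dx":18,"dy":-30,"dz":0,"rx":0,"ry":0,"rz":0,"hand":0.1},{"dx":0,"dy":-35,"dz":0,"rx":0,"ry":0,"rz":0,"hand":0.1},{"dx":0,"dy":-34,"dz":20,"rx":0,"ry":0,"rz":0,"hand":0.1},{"dx":0,"dy":0,"dz":30,"rx":0,"ry":0,"rz":0,"hand":0.1},{"dx":0,"dy":0,"dz":0,"rx":0,"ry":0,"rz":0,"hand":0.1},{"dx":0,"dy":0,"dz":0,"rx":0,"ry":0,"rz":0,"hand":0.1}]'
python3 nest.py w10; python3 tab.py w10
```

```text
clock: 16.35
position: [0.4649, 0.2566, 0.1075]
tool_rot: [3.141, -0.001, 3.1]
force: [1.1, 0.2, 0.4]
grip_width: 0.038
16.4 [0.4653 0.257  0.1081] [3.1408e+00 1.0000e-04 3.0998e+00] [-0.29  0.58 -0.44  1.93  0.37  0.71  0.58]
[ 263  207   25   55 1249]
tab z [0.0652 0.0685 0.0696] [array([439.17, 256.93]), array([15.48, 92.08]), np.float64(86.76)]
lid 0.06379814998127854 [array([522.24, 253.06]), array([78.53, 77.72]), np.float64(88.56)]
lid_grip 0.95 230.0 273.6 [0.46541519 0.25456358 0.061     ]
[0.46543469 0.25708388 0.10831478] [3.14051636e+00 7.31939732e-04 3.09979672e+00]
```

View pics/w10.png

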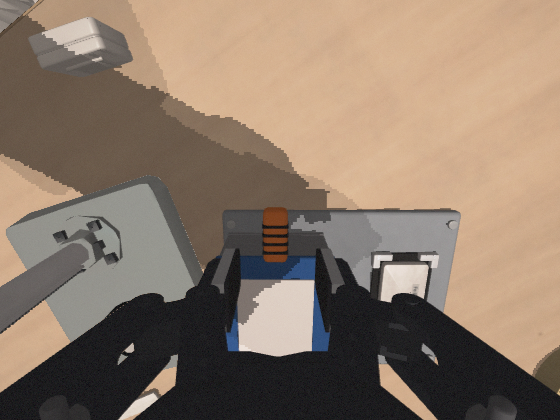

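The tab (col 275, rows 207-262) lies between the fingers. I descend, close, and pinch.

```bash
python3 -m inch '[{"dx":0,"dy":-1,"dz":15,"rx":0,"ry":0,"rz":0,"hand":0.1},{"dx":0,"dy":0,"dz":20,"rx":0,"ry":0,"rz":0,"hand":0.1},{"dx":0,"dy":0,"dz":20,"rx":0,"ry":0,"rz":0,"hand":0.1},{"dx":0,"dy":0,"dz":11,"rx":0,"ry":0,"rz":0,"hand":0.1},{"dx":0,"dy":0,"dz":0,"rx":0,"ry":0,"rz":0,"hand":0.1},{"dx":0,"dy":0,"dz":0,"rx":0,"ry":0,"rz":0,"hand":0.9},{"dx":0,"dy":0,"dz":0,"rx":0,"ry":0,"rz":0,"hand":0.9},{"dx":0,"dy":0,"dz":0,"rx":0,"ry":0,"rz":0,"hand":0.9},{"dx":0,"dy":0,"dz":0,"rx":0,"ry":0,"rz":0,"hand":0.9},{"dx":0,"dy":0,"dz":0,"rx":0,"ry":0,"rz":0,"hand":0.9}]' 40
python3 nest.py w11
```

```text
clock: 17.55
position: [0.4656, 0.255, 0.0418]
tool_rot: [3.141, 0.001, 3.099]
force: [0.0, -0.2, 4.1]
grip_width: 0.0153
17.6 [0.4655 0.255  0.0417] [3.1411e+00 8.0000e-04 3.0987e+00] [-0.34  0.68 -0.38  1.96  0.44  0.57  0.51]
```

View pics/w11.png

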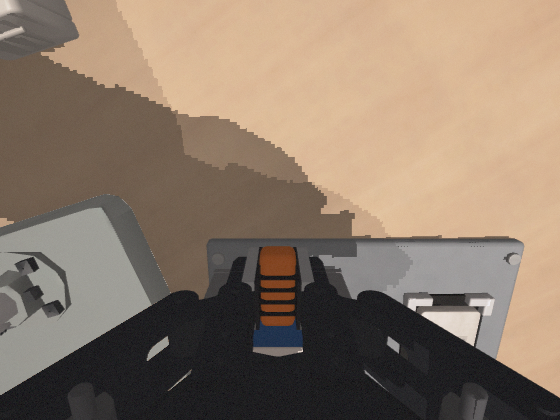

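The tab is held, but with a vertical tool and this depth the finger corners would touch the lid edge as it rises: the corner is 22 mm from the tab centre and the edge is 17 mm away. I'll regrip 10 mm higher and 3 mm further out.

```bash
python3 -m inch '[{"dx":0,"dy":0,"dz":0,"rx":0,"ry":0,"rz":0,"hand":0.3},{"dx":0,"dy":0,"dz":0,"rx":0,"ry":0,"rz":0,"hand":0.3},{"dx":0,"dy":0,"dz":0,"rx":0,"ry":0,"rz":0,"hand":0.3},{"dx":3,"dy":0,"dz":-10,"rx":0,"ry":0,"rz":0,"hand":0.3},{"dx":0,"dy":0,"dz":0,"rx":0,"ry":0,"rz":0,"hand":0.3},{"dx":0,"dy":0,"dz":0,"rx":0,"ry":0,"rz":0,"hand":0.9},{"dx":0,"dy":0,"dz":0,"rx":0,"ry":0,"rz":0,"hand":0.9},{"dx":0,"dy":0,"dz":0,"rx":0,"ry":0,"rz":0,"hand":0.9},{"dx":0,"dy":0,"dz":0,"rx":0,"ry":0,"rz":0,"hand":0.9},{"dx":0,"dy":0,"dz":0,"rx":0,"ry":0,"rz":0,"hand":0.9}]' 40
python3 nest.py w12
python3 -c "
import numpy as np
t=np.radians(np.arange(0,65,5));x=143*np.cos(t)-3*np.sin(t);z=143*np.sin(t)+3*np.cos(t)
print(np.round(np.c_[np.diff(x),-np.diff(z)],1).tolist())"
```

```text
clock: 18.65
position: [0.4623, 0.2551, 0.0513]
tool_rot: [3.141, 0.0, 3.099]
force: [-0.1, 1.2, 4.2]
grip_width: 0.0147
18.7 [0.4622 0.2551 0.0513] [3.1413e+00 2.0000e-04 3.0988e+00] [-0.33  0.66 -0.39  1.97  0.43  0.59  0.52]
[[-0.8, -12.5], [-1.9, -12.3], [-3.0, -12.1], [-4.0, -11.8], [-5.0, -11.4], [-6.0, -10.9], [-6.9, -10.4], [-7.8, -9.7], [-8.6, -9.0], [-9.4, -8.2], [-10.1, -7.4], [-10.7, -6.5]]
```

View pics/w12.png

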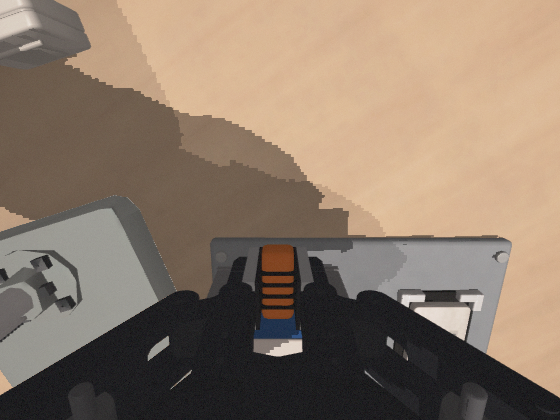

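```bash
python3 -m inch '[{"dx":-0.8,"dy":0,"dz":-12.5,"rx":0,"ry":0,"rz":0,"hand":0.9},{"dx":-1.9,"dy":0,"dz":-12.3,"rx":0,"ry":0,"rz":0,"hand":0.9},{"dx":-3,"dy":0,"dz":-12.1,"rx":0,"ry":0,"rz":0,"hand":0.9},{"dx":-4,"dy":0,"dz":-11.8,"rx":0,"ry":0,"rz":0,"hand":0.9},{"dx":0,"dy":0,"dz":0,"rx":0,"ry":0,"rz":0,"hand":0.9},{"dx":0,"dy":0,"dz":0,"rx":0,"ry":0,"rz":0,"hand":0.9}]' 40
python3 nest.py w13
python3 - <<'E'
from h import *
im,d=bot.grab_frame("side"); save("pics/s13.png",cv2.resize(im[120:330,180:400],None,fx=3,fy=2.7))
E
```

```text
clock: 19.35
position: [0.4721, 0.2547, 0.0998]
tool_rot: [3.141, 0.001, 3.099]
force: [4.7, 3.7, -3.5]
grip_width: 0.0147
19.4 [0.472  0.2547 0.0996] [3.1411e+00 5.0000e-04 3.0988e+00] [-0.29  0.6  -0.44  1.93  0.38  0.7   0.58]
```

View pics/s13.png

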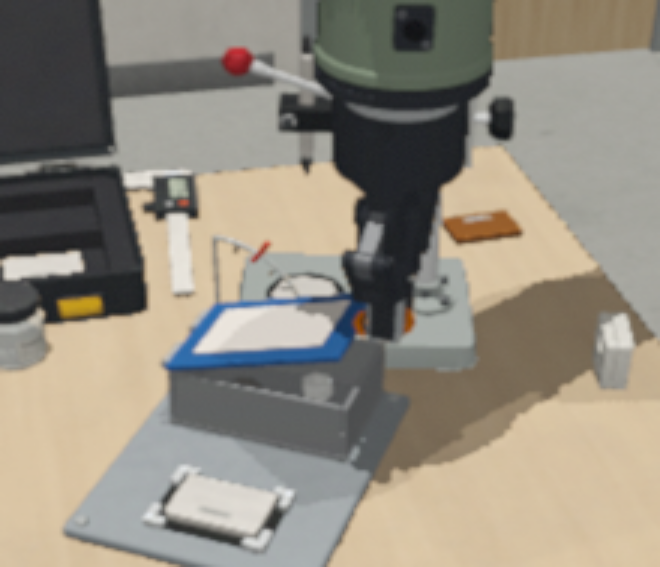

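View pics/w13.png

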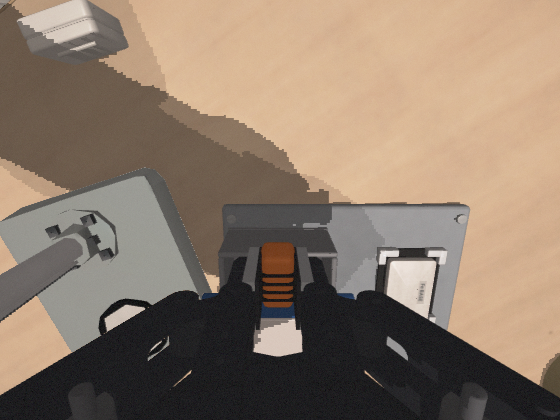

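The lid follows, with small forces. I continue.

```bash
python3 -m inch '[{"dx":-5,"dy":0,"dz":-11.4,"rx":0,"ry":0,"rz":0,"hand":0.9},{"dx":-6,"dy":0,"dz":-10.9,"rx":0,"ry":0,"rz":0,"hand":0.9},{"dx":-6.9,"dy":0,"dz":-10.4,"rx":0,"ry":0,"rz":0,"hand":0.9},{"dx":-7.8,"dy":0,"dz":-9.7,"rx":0,"ry":0,"rz":0,"hand":0.9},{"dx":0,"dy":0,"dz":0,"rx":0,"ry":0,"rz":0,"hand":0.9},{"dx":0,"dy":0,"dz":0,"rx":0,"ry":0,"rz":0,"hand":0.9}]' 40
python3 -m inch '[{"dx":-8.6,"dy":0,"dz":-9,"rx":0,"ry":0,"rz":0,"hand":0.9},{"dx":-9.4,"dy":0,"dz":-8.2,"rx":0,"ry":0,"rz":0,"hand":0.9},{"dx":-10.1,"dy":0,"dz":-7.4,"rx":0,"ry":0,"rz":0,"hand":0.9},{"dx":0,"dy":0,"dz":0,"rx":0,"ry":0,"rz":0,"hand":0.9},{"dx":0,"dy":0,"dz":0,"rx":0,"ry":0,"rz":0,"hand":0.9}]' 40
cat > lid.py <<'E'
from h import *
import sys
fn=sys.argv[1]
for n in("side","scene"):
    im,d=bot.grab_frame(n); P=cloud(n,d); h=cv2.cvtColor(im,cv2.COLOR_RGB2HSV)
    save(f"pics/{fn}_{n}.png",cv2.resize(im[80:330,180:400] if n=="side" else im[130:260,200:400],None,fx=3 if n=="scene" else 2.7,fy=3 if n=="scene" else 2.4)); np.savez(f"{fn}_{n}.npz",im=im,d=d)
    m=(h[...,0]>100)&(h[...,0]<122)&(h[...,1]>130)&(P[...,0]>.45)&(P[...,0]<.63)&(P[...,1]>.2)&(P[...,1]<.31)&(P[...,2]>.06)&(P[...,2]<.22)
    q=P[m]; a=np.radians(-2.45); xs=(q[:,0]-.605)*np.cos(a)+(q[:,1]-.248)*np.sin(a)
    if len(q)>30:
        A=np.c_[xs,np.ones(len(xs))]; w=np.ones(len(xs),bool)
        # total least squares of x-z profile
        for _ in range(4):
            c=np.c_[xs,q[:,2]][w]; mu=c.mean(0); u,s,v=np.linalg.svd(c-mu,full_matrices=False); dv=v[0]; r=(np.c_[xs,q[:,2]]-mu)@v[1]; w=abs(r)<max(.002,2*r[w].std())
        print(n,len(q),w.sum(),"angle",np.degrees(np.arctan2(abs(dv[1]),abs(dv[0]))),dv,"rms",r[w].std(),"z at hinge",mu[1]-mu[0]*dv[1]/dv[0])
o=bot.observe();print(o["clock"],o["position"],o["tool_rot"],o["force"],o["grip_width"],np.round(o["qpos"],2))
E
python3 lid.py l1
```

```text
clock: 20.1
position: [0.4973, 0.2535, 0.142]
tool_rot: [3.142, -0.0, 3.099]
force: [2.9, 3.6, -5.8]
grip_width: 0.0152
clock: 20.6
position: [0.5255, 0.2523, 0.1669]
tool_rot: [3.141, -0.0, 3.099]
force: [0.5, 3.6, -4.7]
grip_width: 0.0148
side 123 123 angle 52.50137903234094 [ 0.60874233 -0.79336799] rms 0.001125220483991152 z at hinge 0.06305907722441995
scene 298 250 angle 52.36196435700822 [ 0.61067099 -0.79188443] rms 0.0013533977896662184 z at hinge 0.06701518587558133
20.7 [0.52538392 0.25228218 0.16678871] [-3.14154279e+00 -4.25699619e-05  3.09891288e+00] [ 1.19303049  3.6575183  -3.84440308] 0.014983153969461456 [-0.22  0.57 -0.47  1.76  0.32  0.89  0.7 ]
```

```bash
ls pics/l1*
```

```text
pics/l1_scene.png
pics/l1_side.png
```

View pics/l1_side.png

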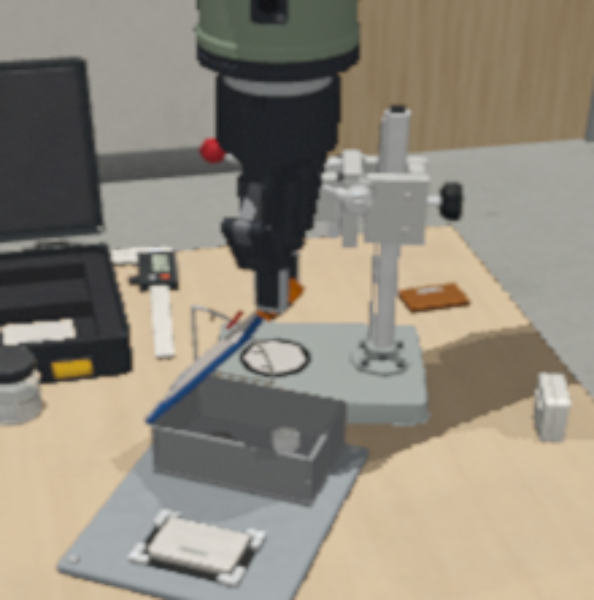

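View pics/l1_scene.png

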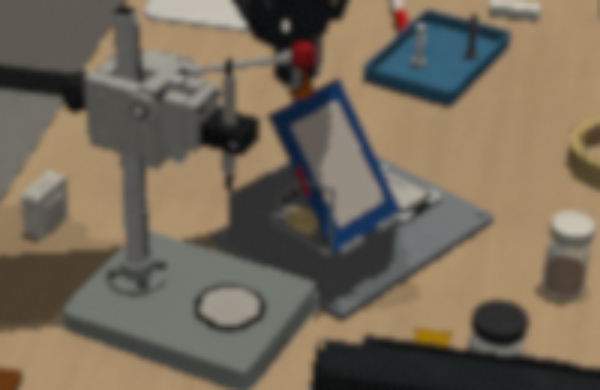

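Vision gives about 52.4° and the commanded arc gives 54.8°. I go to nominal 60°, then measure carefully with more points (the lid's blue and white areas, plus the scale).

```bash
python3 -m inch '[{"dx":-5.3,"dy":0,"dz":-3.4,"rx":0,"ry":0,"rz":0,"hand":0.9},{"dx":-5.4,"dy":0,"dz":-3.1,"rx":0,"ry":0,"rz":0,"hand":0.9},{"dx":0,"dy":0,"dz":0,"rx":0,"ry":0,"rz":0,"hand":0.9},{"dx":0,"dy":0,"dz":0,"rx":0,"ry":0,"rz":0,"hand":0.9},{"dx":0,"dy":0,"dz":0,"rx":0,"ry":0,"rz":0,"hand":0.9}]' 40
python3 lid.py l2
cat > ang.py <<'E'
from h import *
import sys
fn=sys.argv[1]
a=np.radians(-2.45)
for n in("side","scene"):
    z=np.load(f"{fn}_{n}.npz"); P=cloud(n,z["d"])
    xs=(P[...,0]-.605)*np.cos(a)+(P[...,1]-.248)*np.sin(a); ys=-(P[...,0]-.605)*np.sin(a)+(P[...,1]-.248)*np.cos(a)
    rad=np.hypot(xs,P[...,2]-.058); th=np.degrees(np.arctan2(P[...,2]-.058,-xs))
    m=(abs(ys)<.036)&(rad>.025)&(rad<.112)&(th>45)&(th<75)
    q=np.c_[xs[m],ys[m],P[...,2][m]]
    best=None; rng=np.random.default_rng(0)
    for _ in range(500):
        s=q[rng.choice(len(q),3,False)]; nn=np.cross(s[1]-s[0],s[2]-s[0]); L=np.linalg.norm(nn)
        if L<1e-5: continue
        nn/=L; w=abs((q-s[0])@nn)<.002
        if best is None or w.sum()>best.sum(): best=w
    c=q[best].mean(0); nn=np.linalg.svd(q[best]-c,full_matrices=False)[2][2]; nn*=np.sign(-nn[0])
    # normal for top face at angle th: (-sin, 0, cos) in (x,z)
    nn*=np.sign(nn[2]) if abs(nn[2])>1e-6 else 1
    off=nn@(c-np.array([0,0,.058]))
    print(n,len(q),best.sum(),"normal",np.round(nn,3),"angle",round(np.degrees(np.arctan2(-nn[0],nn[2])),2),"offset from hinge mm",round(off*1000,2))
E
python3 ang.py l2
python3 - <<'E'
from h import *
im=np.load("l2_side.npz")["im"]; save("pics/l2_sz.png",cv2.resize(im[175:270,220:320],None,fx=6,fy=6,interpolation=2))
im=np.load("l2_scene.npz")["im"]; save("pics/l2_cz.png",cv2.resize(im[145:225,270:370],None,fx=7,fy=7,interpolation=2))
E
```

```text
clock: 21.2
position: [0.5361, 0.2518, 0.1734]
tool_rot: [-3.142, -0.0, 3.099]
force: [-1.5, 4.4, -4.7]
grip_width: 0.015
side 84 84 angle 57.207583790942195 [ 0.54159695 -0.8406383 ] rms 0.000857205365826017 z at hinge 0.06257127896707841
scene 305 264 angle 56.62101776381286 [ 0.55017446 -0.83504974] rms 0.00132446436316594 z at hinge 0.06974499618697076
21.3 [0.53619867 0.25176971 0.17341266] [-3.14150241e+00 -5.79720514e-05  3.09881387e+00] [-0.03511524  3.78083686 -5.34528218] 0.01498299243812257 [-0.21  0.57 -0.47  1.73  0.31  0.92  0.72]
side 92 92 normal [0.833 0.018 0.553] angle -56.43 offset from hinge mm 6.73
scene 794 579 normal [ 0.838 -0.011  0.545] angle -56.94 offset from hinge mm 6.7
```

View pics/l2_sz.png

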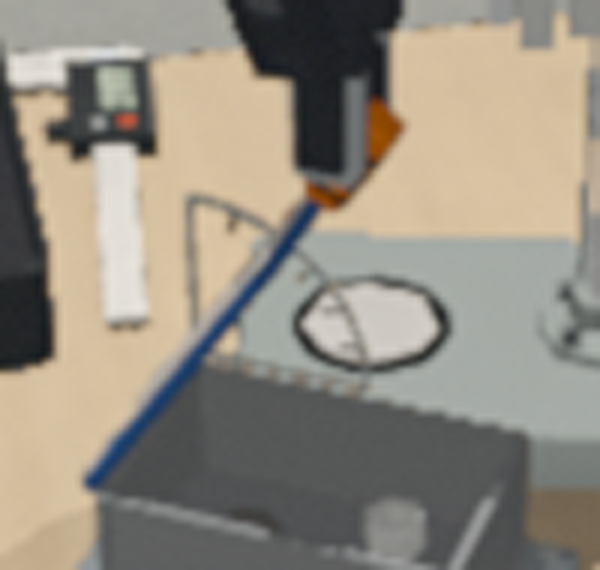

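View pics/l2_cz.png

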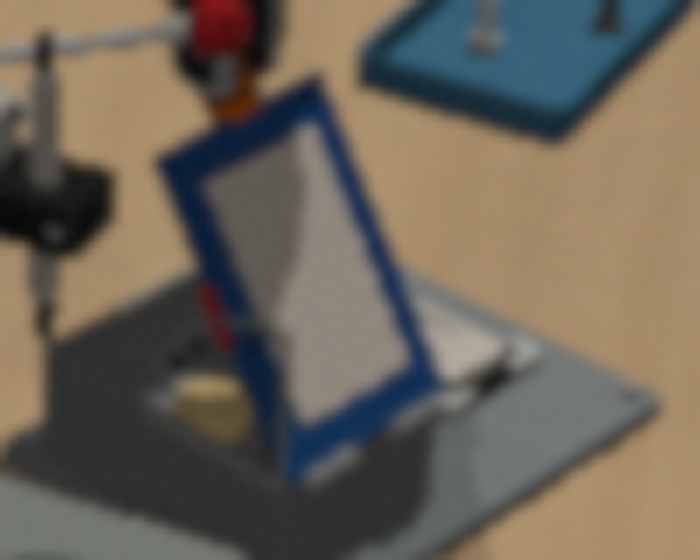

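Run:
```python
from h import *
# shut bias check
a=np.radians(-2.45)
for n in("side","scene"):
    z=np.load(f"{n}0.npz"); P=cloud(n,z["d"])
    xs=(P[...,0]-.605)*np.cos(a)+(P[...,1]-.248)*np.sin(a); ys=-(P[...,0]-.605)*np.sin(a)+(P[...,1]-.248)*np.cos(a)
    m=(abs(ys)<.036)&(xs<-.01)&(xs>-.112)&(P[...,2]>.055)&(P[...,2]<.075)
    x,y,h=xs[m],ys[m],P[...,2][m]
    for _ in range(3):
        s=np.linalg.lstsq(np.c_[x,y,np.ones(len(x))],h,rcond=None)[0]; r=h-(s[0]*x+s[1]*y+s[2]); w=abs(r)<.003; x,y,h=x[w],y[w],h[w]
    print(n,len(x),"slope deg",np.degrees(s[:2]),"z at hinge",s[2])
# draw predicted lid outline at angles 56,60 on images
for n in("side","scene"):
    im=np.load(f"l2_{n}.npz")["im"].copy(); big=cv2.resize(im,None,fx=6,fy=6,interpolation=2); k=cal(n)
    for th,col in((57,(255,255,0)),(60,(0,255,0))):
        t=np.radians(th)
        for yy in(-.04,.04):
            pts=[]
            for r in(.0,.123):
                for off in(.006,):
                    xl=-r*np.cos(t)+off*np.sin(t); zl=.058+r*np.sin(t)+off*np.cos(t)
                    p=[.605+xl*np.cos(a)-yy*np.sin(a),.248+xl*np.sin(a)+yy*np.cos(a),zl]; rr,cc=proj(n,p,k); pts.append((int(cc*6+3),int(rr*6+3)))
            cv2.line(big,pts[0],pts[1],col,1)
    c=(175,270,220,320) if n=="side" else (145,225,270,370)
    save(f"pics/l2o_{n}.png",big[c[0]*6:c[1]*6,c[2]*6:c[3]*6])
```

```text
side 1222 slope deg [ 0.19953301 -0.21043664] z at hinge 0.0648328637960439
scene 539 slope deg [0.28470643 0.35568568] z at hinge 0.0642365396692752
```

View pics/l2o_side.png

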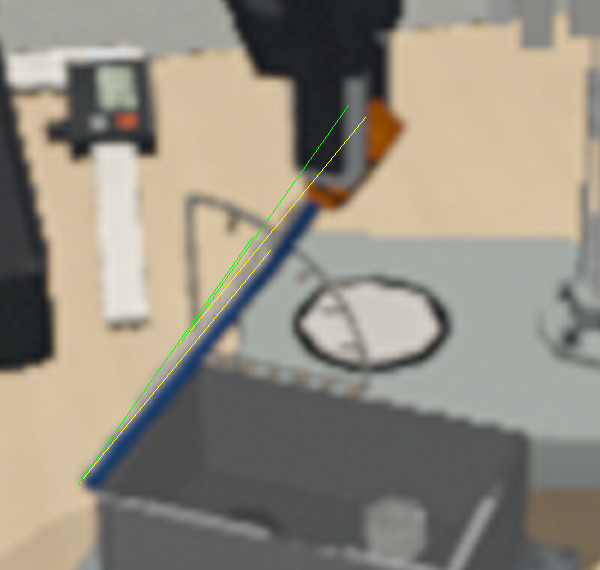

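View pics/l2o_scene.png

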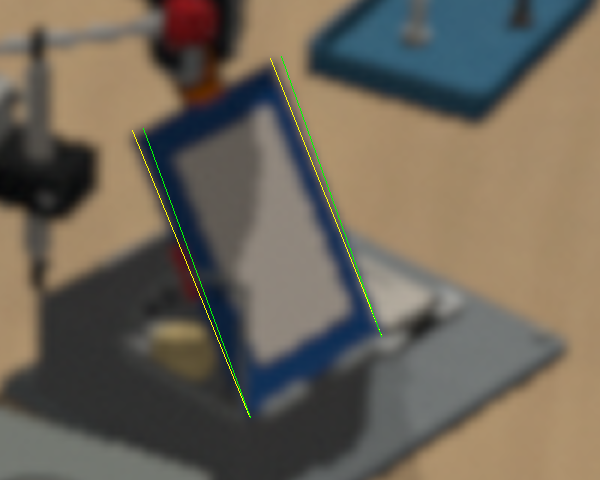

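Both depth fits give about 57° (the method reads 0.25° low on the shut lid), so the tab has shifted slightly in the pads. I add about 3° along the arc and measure again, this time against the red tick as well.

```bash
python3 -m inch '[{"dx":-3.2,"dy":0,"dz":-2,"rx":0,"ry":0,"rz":0,"hand":0.9},{"dx":-3.2,"dy":0,"dz":-1.9,"rx":0,"ry":0,"rz":0,"hand":0.9},{"dx":0,"dy":0,"dz":0,"rx":0,"ry":0,"rz":0,"hand":0.9},{"dx":0,"dy":0,"dz":0,"rx":0,"ry":0,"rz":0,"hand":0.9},{"dx":0,"dy":0,"dz":0,"rx":0,"ry":0,"rz":0,"hand":0.9}]' 40
python3 lid.py l3; python3 ang.py l3
python3 - <<'E'
from h import *
a=np.radians(-2.45)
n="scene"; k=cal(n); im=np.load("l3_scene.npz")["im"]; big=cv2.resize(im,None,fx=10,fy=10,interpolation=2)
for th,col in((45,(255,255,255)),(60,(0,255,0)),(75,(255,255,255)),(57,(255,255,0))):
    t=np.radians(th)
    for yy in(-.044,):
        pts=[]
        for r in(.04,.085):
            p=[.605-r*np.cos(t)*np.cos(a)-yy*np.sin(a),.248-r*np.cos(t)*np.sin(a)+yy*np.cos(a),.058+r*np.sin(t)]; rr,cc=proj(n,p,k); pts.append((int(cc*10+5),int(rr*10+5)))
        cv2.line(big,pts[0],pts[1],col,1)
save("pics/l3_t.png",big[1600:2200,2750:3400])
E
```

```text
clock: 21.8
position: [0.5427, 0.2515, 0.1772]
tool_rot: [-3.142, 0.0, 3.099]
force: [3.7, 3.8, -12.1]
grip_width: 0.0149
side 59 59 angle 59.826124481780816 [ 0.50262582 -0.86450407] rms 0.0006110096916031583 z at hinge 0.06276579030078772
scene 307 262 angle 59.80704270954977 [ 0.50291371 -0.86433663] rms 0.001291649266932678 z at hinge 0.06933776158375236
21.9 [0.5427324  0.25150663 0.17724161] [3.14157279e+00 5.91691261e-05 3.09881040e+00] [  3.0295539    5.63433672 -13.34582954] 0.014599417112158102 [-0.21  0.58 -0.47  1.71  0.31  0.93  0.73]
side 38 38 normal [0.861 0.005 0.509] angle -59.42 offset from hinge mm 6.27
scene 760 544 normal [ 0.861 -0.023  0.507] angle -59.5 offset from hinge mm 7.08
```

View pics/l3_t.png

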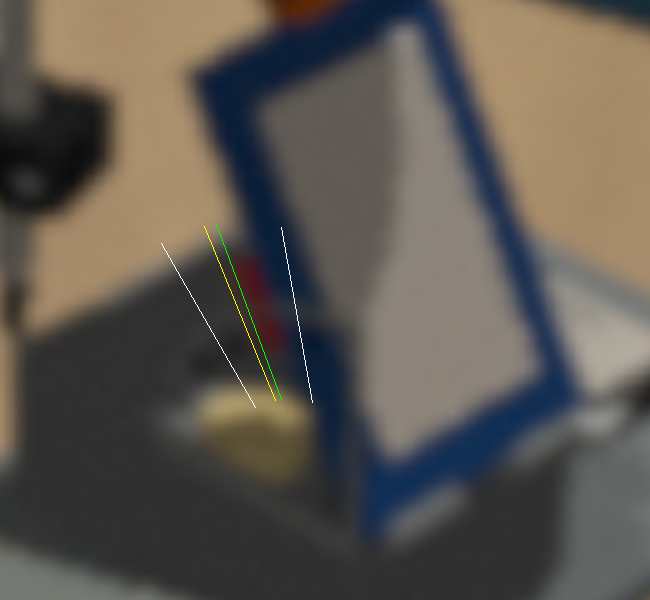

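View pics/l3_side.png

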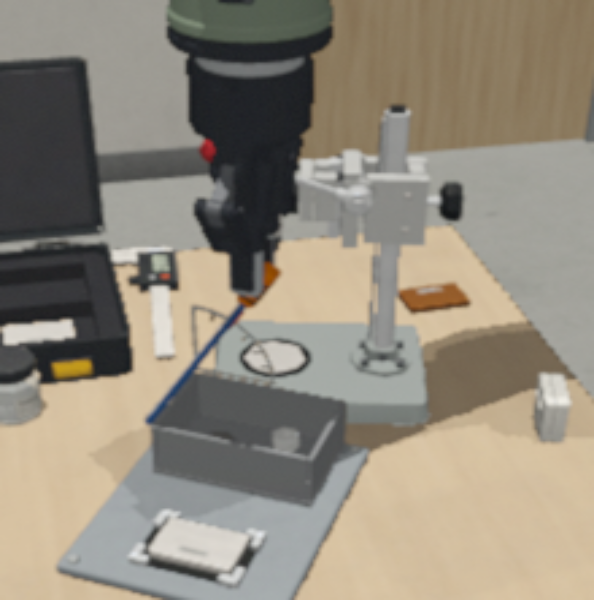

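Now about 59.5-59.8°. The force shows a radial pull of about 12 N on the hinge, so I ease 0.7 mm toward the hinge and 0.2 mm sideways, then check again.

```bash
python3 -m inch '[{"dx":-0.5,"dy":0.2,"dz":0.5,"rx":0,"ry":0,"rz":0,"hand":0.9},{"dx":0,"dy":0,"dz":0,"rx":0,"ry":0,"rz":0,"hand":0.9},{"dx":0,"dy":0,"dz":0,"rx":0,"ry":0,"rz":0,"hand":0.9},{"dx":0,"dy":0,"dz":0,"rx":0,"ry":0,"rz":0,"hand":0.9},{"dx":0,"dy":0,"dz":0,"rx":0,"ry":0,"rz":0,"hand":0.9}]' 40
python3 lid.py l4; python3 ang.py l4; python3 lid.py l5; python3 ang.py l5
python3 nest.py w20
```

```text
clock: 22.4
position: [0.543, 0.2515, 0.1772]
tool_rot: [-3.141, -0.0, 3.099]
force: [-4.6, 1.3, 0.9]
grip_width: 0.0146
side 57 57 angle 59.86089214950306 [ 0.50210114 -0.86480891] rms 0.0005671967117311274 z at hinge 0.06289111056592128
scene 299 268 angle 60.014863553114665 [ 0.49977532 -0.86615508] rms 0.0015323164018704264 z at hinge 0.0686851473372291
22.5 [0.54293147 0.25155757 0.17715499] [-3.14114801e+00 -3.06976843e-04  3.09874349e+00] [-5.84287663  0.72355187  1.55995325] 0.014642251319562464 [-0.21  0.58 -0.47  1.71  0.31  0.93  0.73]
side 38 38 normal [0.862 0.002 0.506] angle -59.57 offset from hinge mm 6.11
scene 756 553 normal [ 0.861 -0.007  0.509] angle -59.43 offset from hinge mm 7.3
side 57 57 angle 59.91653848154142 [ 0.50126099 -0.86529615] rms 0.0006240654304440254 z at hinge 0.06267087853592812
scene 297 264 angle 59.73139835287958 [ 0.5040544 -0.8636719] rms 0.0014263808444915714 z at hinge 0.07000487013137706
22.6 [0.54293901 0.25156887 0.17718818] [-3.14116317e+00 -2.39131800e-04  3.09879438e+00] [-5.55396005 -0.28220851  1.18345445] 0.014596707075654013 [-0.21  0.58 -0.47  1.71  0.31  0.93  0.73]
side 38 38 normal [0.862 0.001 0.506] angle -59.58 offset from hinge mm 6.08
scene 760 537 normal [0.862 0.    0.507] angle -59.54 offset from hinge mm 7.29
22.65 [0.5429 0.2516 0.1772] [-3.1412e+00 -3.0000e-04  3.0988e+00] [-0.21  0.58 -0.47  1.71  0.31  0.93  0.73]
```

View pics/w20.png

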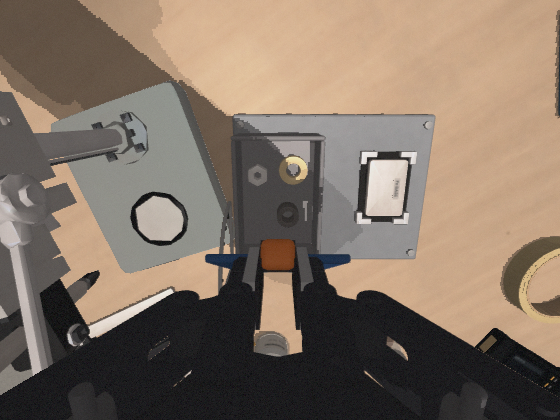

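The lid reads about 59.6-59.8°, forces are about 6 N, the samples are visible and the plate is in its nest. Last come a bystander check and a one-second hold.

```bash
python3 -m inch '[{"dx":0,"dy":0,"dz":0,"rx":0,"ry":0,"rz":0,"hand":0.9},{"dx":0,"dy":0,"dz":0,"rx":0,"ry":0,"rz":0,"hand":0.9},{"dx":0,"dy":0,"dz":0,"rx":0,"ry":0,"rz":0,"hand":0.9},{"dx":0,"dy":0,"dz":0,"rx":0,"ry":0,"rz":0,"hand":0.9},{"dx":0,"dy":0,"dz":0,"rx":0,"ry":0,"rz":0,"hand":0.9},{"dx":0,"dy":0,"dz":0,"rx":0,"ry":0,"rz":0,"hand":0.9},{"dx":0,"dy":0,"dz":0,"rx":0,"ry":0,"rz":0,"hand":0.9},{"dx":0,"dy":0,"dz":0,"rx":0,"ry":0,"rz":0,"hand":0.9}]' 40
python3 lid.py l6; python3 ang.py l6
python3 - <<'E'
from h import *
a=np.load("side0.npz")["im"].astype(int); b=np.load("l6_side.npz")["im"].astype(int)
for nm,(r0,r1,c0,c1) in dict(jarb=(222,258,168,200),jarw=(258,300,145,178),clock=(233,266,374,394)).items():
    print(nm,np.abs(a-b)[r0:r1,c0:c1].mean(),np.percentile(np.abs(a-b)[r0:r1,c0:c1],95))
save("pics/fin.png",b.astype(np.uint8))
z=np.load("l6_side.npz"); P=cloud("side",z["d"]); m=(abs(P[...,0]-.545)<.02)&(abs(P[...,1]-.362)<.012)&(P[...,2]<.03)
q=P[m];mm=q.mean(0); s=np.linalg.lstsq(np.c_[q[:,:2]-mm[:2],np.ones(len(q))],q[:,2],rcond=None)[0];print("plate z",mm[2],np.degrees(s[:2]))
E
```

```text
clock: 23.5
position: [0.543, 0.2515, 0.1772]
tool_rot: [-3.141, -0.0, 3.099]
force: [-6.0, 0.5, 1.2]
grip_width: 0.0148
side 57 57 angle 59.88462488764064 [ 0.50174288 -0.86501681] rms 0.000599475116486111 z at hinge 0.06286096100528618
scene 299 256 angle 59.57863223545647 [ 0.50635539 -0.86232489] rms 0.0013881917137757679 z at hinge 0.06971642998929031
23.6 [0.54296454 0.25156297 0.17719083] [-3.14117425e+00 -2.37709457e-04  3.09869864e+00] [-5.69495217  0.39401988  1.64502687] 0.014880307888599604 [-0.21  0.58 -0.47  1.71  0.31  0.93  0.73]
side 38 38 normal [0.862 0.004 0.507] angle -59.54 offset from hinge mm 6.18
scene 751 547 normal [ 0.857 -0.011  0.516] angle -58.97 offset from hinge mm 7.79
jarb 3.3796296296296298 5.0
jarw 4.2703222703222705 5.0
clock 14.342424242424242 67.0
plate z 0.019743430685422485 [ 0.02715236 -0.17555839]
```

View pics/fin.png

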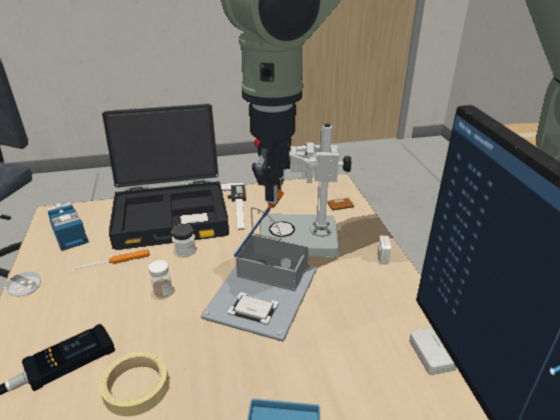

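The final picture shows the jars at (183,240) and (160,280) and the clock at (385,250), where they started; the clock's pixel difference is shadow. The hold is steady, so I hand in.

```bash
python3 -c "
from workcell import bot
print(bot.job_done())"
```

```text
the job is handed in; nothing more can be done
None
```

I laid the steel plate in the nest and pressed it down, then raised the lid to about 60° and handed in still holding it by the tab. The robot's clock read 23.6 s.

- **Plate:** It lies inside the four corner stops. I pressed on its centre up to 42.6 N. Its top then measured 18.9 mm from the wrist camera (19 expected) and 19.7 mm from the side camera, with a slope under 0.2°.
- **Lid:** The two cameras' depth fits gave 59.0 to 59.9° over the last frames, and the same method read about 0.25° low on the shut lid. The nominal arc alone read about 3° high, because the tab shifted a little in the pads, so I followed the cameras. I also tried to check against the red 60° tick, but the picture was too blurred to settle it. The lid held still through a 0.8 s wait at about 6 N.
- **Jars and clock:** The jars' picture areas matched the start. The clock's area differed (mean 14 grey levels), which I put down to the arm's shadow, since it stands at the same pixel as before.
- **Along the way:** My first move was refused for missing keys and nothing moved. I also let go of the tab once and gripped it 10 mm higher, so the fingers would clear the lid edge as it rose.

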